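# Load the wash basket, hang it on the retracting hook and shut the splash door

### The arm

A 7-joint arm with a two-finger parallel gripper is mounted at the origin on the work surface. World frame = base frame: x ahead of the robot, y to its left, z up, the work surface at z = 0. Lengths are in m, angles in degrees, forces in N, time in s.
With the tool pointing down it reaches from about 0.425 to 0.875 m from the base axis. Payload 4.7 kg.
Tool frame: the origin (TCP) lies between the finger pads; the fingertips stand 19 mm ahead of it and the grasp point (between the pads) is the TCP; x points along the fingers, z is the direction in which the jaws open and shut, and the axes are right-handed (so a half turn about x gives the same grasp; the last joint's range is limited). The gripper opens to 87 mm and grips with 3 to 60 N. Pads are 19 mm wide; open, the fingers measure 117 mm over their backs; the gripper's body (75 mm by 190 mm) begins 51 mm behind the grasp point.
Start: joints at [-75.625, 18.392, -4.016, 83.108, 1.295, 78.541, -3.26], TCP at [0.153, 0.632, 0.242] pointing down, gripper open.
Joint ranges: [-163.93, 163.93], [-17.29, 119.83], [-79.2, 71.16], [3.27, 140.29], [-89.18, 269.18], [5.43, 117.66], [-154.24, 154.24]. Speed limits (degrees/s): [147.25, 147.25, 180, 180, 180, 180, 180].

### API

Orientations are given as [roll, pitch, yaw] about the fixed x, y, z axes, in that order (R = Rz(yaw) Ry(pitch) Rx(roll)).
In Python, from cell import monitor, read_camera, camera_model, env, regions_of gives the robot as it stands. The module is installed in compiled form; this text tells all that it offers.
- The arm moves only by the tool step_arm, never from a script. Its argument "deltas" is a list of rows, each a list of 5 numbers: the gripper's target within -1 to 1 (fully open at 1, half-way at 0, shut at -1), then the shift along the tool's x, y, z in m, then the turn about the tool's x in degrees. A call has 1 to 12 rows; each row is the pose to reach, as a shift and turn from the pose commanded when the call began, along the tool's axes at that moment; what a row does not reach only later rows make up. A row lasts 1/8 s, in which the tool goes at most 62.5 mm and 10.7 degrees, less where a joint would pass 70% of its speed; a pose out of reach is approached as far as the arm can. A call with a gripper value outside its range is refused whole. The fingers move at their own pace and stop on an object; "newtons" is the grip in N (left out, the last holds). Time passes only in rows, so rows that repeat a pose let the fingers close. It gives the time, the measured TCP pose, the force and the opening at its end, in the units of the state.
- monitor.get_obs(): the state, without advancing time (a new reading comes with each control period).
- read_camera(name): name is "side" or "top" or "wrist"; returns (picture, depth): 384x512x3 uint8, red, green, blue; 384x512 float32, m along the optical axis (not along the pixel's ray), 0 where there is no reading.
- camera_model(name): a dict with "fx", "fy", "cx", "cy" (pixels), "k1" (the pictures are not rectified: a ray, as slopes to the right and down, at radius r is drawn at 1 + k1 r^2 times it, then the intrinsics apply), "xyz" and "attitude" of the camera in the world. Camera axes: x right, y down, z forward; pixel columns grow to the right and rows downward; lengths in m; the calibration is good to about 2 mm. A picture is of the moment at which its call begins: read the wrist's pose just before it. camera_model takes no time and is no camera call; for the wrist camera it gives the pose at the moment of the call.
- env.sign_off(): hands the job in, once; it reports no verdict.
Trained networks look in the newest picture that a camera, given by its name, has taken for a name from the list of things; names that differ only in an ending like _2 or _b are one class to them, and where a whole thing is asked for, a point or a joint stands for the part that bears it (a point fixed in the world has none). Each returns a list of dicts, best first, with "p" (0 to 1); they miss things now and then, are a little off and sometimes report something else, mostly with a low value. They report only what shows in the picture. A call takes as long as a camera call. They do not tell look-alikes from the thing itself.
- regions_of(camera, thing): "pixels" (384x512 bool, what is visible of it) and "pixel" ([column, row] in pixels, amid what is visible of it).
The state is a dict: "time_s": time; "qpos": joint angles; "joint_velocities": joint speeds; "effort": joint torques, N m; "tool_pos": TCP position; "tool_rot": TCP orientation; "force": force on the tool from outside, world axes, zero at the start; "wrist_torque": the same for the moment, N m; "grip_width": finger opening in m.
Only numpy, scipy, OpenCV 4.12 (cv2) and the standard library are available. Lean on these libraries where they do the work, as an engineer would, in place of code of your own. Each camera call takes 0.05 s, during which the arm holds its last target. There are 200 camera calls.

### The job

Gather every loose socket from the bench into the basket in the drip bay, some either side of its handle so that it hangs nearly level. Then pull the sprung retracting hook down, hook the basket on by the middle of its handle and let go so that it hangs clear of the bay floor, and after that push the splash door fully shut so it seats on its catch. Leave the other tools on the bench where they are.

Things in the scene. Friction and masses are not known exactly. Their poses are not given: they have to be found in the camera images.
- bay: Drip bay, fixed, turned a little. Origin: on the bench top; x away from the robot, y left. Floor 6 mm thick, x -155 to 155, y -175 to 215 mm, open above and to the robot (-x). Clear panels 134 mm high at x = 152 and y = 213. Door strike post, 156 mm high, at x = -146, y = -166. Posts 25 mm square, 500 high, at x = 170, y = -178 and 213 carry a rail along y at z = 460.
- bay_floor (a point): Point on top of the bay floor at the bay's x = y = 0, axes as the bay's.
- trolley (a joint): Trolley with a yellow spring reel (110 mm wide, at bay x = 55 to 165, z = 380 to 490 mm), sliding freely along the rail (about 1 N of friction). Value (m): y of the hook's stem and handle in the bay frame, -0.13 to 0.08; it starts parked near -0.12.
- hook (a joint): How far the hook is pulled down (m): 0 (up, at rest) to 0.13. Its spring lifts with 11 to 13 N and is damped (60 N s/m), so it rises slowly when let go; it can lift the full basket. It moves only straight up and down under the trolley, with no swing, on a 14 mm rod at bay x = 110. The rod carries a 14 mm square beam along bay x from 118 to -97, its mid-height at z = 237 when at rest.
- hook_handle (a point): Centre of the upright rubber handle to grip: a post 22 mm in diameter on the robot-side end of the beam (bay x = -90, y of the trolley), from 11 to 51 mm above the beam's mid-height; this point is 33 mm above it (z = 270 at rest). At its foot a 40 mm disc, top 22 mm below this point, that fingertips can push down on.
- hook_seat (a point): Inside bottom of the hook, where the bar will rest: bay x = 0, 17 mm to +y of the stem, 68 mm below the beam's mid-height. The hook is 8 mm rod, a J in the bay's y-z plane: stem at the trolley's y, lowest point 8 mm below the seat, upturned tip 34 mm to +y of the stem, ending 20 mm above the seat. The bar enters over the tip as the lowered hook moves to +y.
- basket: Loose aluminium wash basket, 160 (x) x 150 (y) x 36 mm high, walls and floor 4 to 5 mm, about 300 g, standing on the bay floor to the left of the parked hook, within about 0.15 rad of the bay's direction. Origin: centre of its underside; z up.
- bail_mid (a point): Middle of the basket's fixed arched handle, on the axis of its level top bar: 108 mm above the basket's underside, at its x = y = 0. The bar is 10 mm round steel, runs along the basket's x, is straight from -52 to 52 mm and then slopes down to the basket's end walls.
- door (a joint): Splash door angle (rad): 0 shut; starts 0.45 to 0.8 open, stays where left. Plate 270 mm long, z = 8 to 158 mm, 10 mm thick, on the bay's -y (right) side, hinged at its far end (bay x = 150, y = -166); the end near the robot swings out to -y. A sprung roller catch resists over the last 0.06 rad (about 4 N at the free edge), then holds it seated at 0; unseated it stays above 0.03.
- door_hinge (a point): On the door's hinge axis (vertical), at the door's mid-height, in the middle of its thickness.
- door_edge (a point): On the door's outer face at mid-height (83 mm above the bench), 15 mm from its free edge: 255 mm from the hinge axis.
- socket0: Loose dark steel impact socket, a plain cylinder 30 mm in diameter and 40 mm long, 80 g, at the start standing upright on the bench to the robot's left. Origin: centre of its underside; z along its axis. Three to five sockets are present.
- socket1: Loose dark steel impact socket, a plain cylinder 30 mm in diameter and 40 mm long, 80 g, at the start standing upright on the bench to the robot's left. Origin: centre of its underside; z along its axis. Three to five sockets are present.
- socket2: Loose dark steel impact socket, a plain cylinder 30 mm in diameter and 40 mm long, 80 g, at the start standing upright on the bench to the robot's left. Origin: centre of its underside; z along its axis. Three to five sockets are present.
- socket3: Loose dark steel impact socket, a plain cylinder 30 mm in diameter and 40 mm long, 80 g, at the start standing upright on the bench to the robot's left. Origin: centre of its underside; z along its axis. Three to five sockets are present.
- socket4: Loose dark steel impact socket, a plain cylinder 30 mm in diameter and 40 mm long, 80 g, at the start standing upright on the bench to the robot's left. Origin: centre of its underside; z along its axis. Three to five sockets are present.
- spray_gun: Bystander: spray gun on an aluminium cup 84 mm wide, 230 mm high, at the far left. Origin: centre of underside.
- die_grinder: Bystander: air die grinder lying down, 230 x 34 x 45 mm, near the robot on the right. Origin: under its middle; x along it.
- sander: Bystander: round black sander, 110 mm in diameter, 125 mm high, at the right. Origin: centre of underside.
Not all that is in view belongs to the job. Leave any blue look-alike of the basket alone.

How it is judged:
By the outcome, as a careful person would: the job done as asked, in the order asked, and still so for the second after the job is handed in, with the robot touching nothing.
Of socket0, socket1, socket2, socket3, socket4 only 3 to 5 are there at a start; the rules pass over those that are not, and their reading is None.
At some moment in a run one of socket0, socket1, socket2, socket3, socket4 may be knocked a few centimetres aside while the robot is not near it.
Once in a run the grip may slacken for a moment while it holds something.
It also fails if it takes over 210 s, if anything falls off the work surface, if the arm or the gripper's body presses on something with over 40 N, if the wrist force passes 120 N, or if a joint passes its speed limit or range.

## Working session

There is one attempt and no reset: what is moved stays moved. The work goes in short steps, Python scripts to look and compute and a tool call to move; the robot and the scene stay as the last step left them, time stands still between calls to the robot, and variables do not carry over. Pictures are saved under pics/ and viewed, about 12 in all and at most 16, crops included, and the job is handed in when it is done.

Besides the shell and the picture viewer there is one more tool, called after "Request:" by a JSON object that holds its "method" and its "body", one argument or row to a line. step_arm: Moves the arm, as the interface text tells. Its arguments: {"type":"object","properties":{"deltas":{"type":"array"},"newtons":{"type":"number"}},"required":["deltas"]}

```bash
mkdir -p pics; cat > h.py <<'E'
import numpy as np, cv2
from scipy.spatial.transform import Rotation as R
from cell import monitor, read_camera, camera_model, env, regions_of
def rot(m): 
    a=np.array(m["attitude"],float)
    return a if a.shape==(3,3) else (R.from_euler('xyz',a,degrees=True).as_matrix() if a.size==3 else R.from_quat(a).as_matrix())
def cloud(depth,m):
    v,u=np.mgrid[0:384,0:512]
    xd=(u-m["cx"])/m["fx"]; yd=(v-m["cy"])/m["fy"]; x,y=xd.copy(),yd.copy()
    for _ in range(8):
        s=1+m["k1"]*(x*x+y*y); x=xd/s; y=yd/s
    P=np.dstack([x*depth,y*depth,depth])@rot(m).T+np.array(m["xyz"])
    P[depth<=0]=np.nan
    return P
def shot(n,save=None):
    m=camera_model(n); p,d=read_camera(n)
    if save: cv2.imwrite(f"pics/{save}.png",p[:,:,::-1])
    return p,cloud(d,m),m
def st():
    o=monitor.get_obs(); return {k:np.round(o[k],4) for k in("time_s","tool_pos","tool_rot","force","grip_width")}
E
cat > a.py <<'E'
from h import *
print(st()); 
for n in("top","side"):
    print(n,camera_model(n))
    p,P,m=shot(n,n+"0"); np.save(n+"P.npy",P)
    for t in("socket0","basket","bay","hook","hook_handle","bail_mid","door","door_edge","trolley"):
        for r in regions_of(n,t)[:6]:
            if r["p"]<.2: continue
            q=P[r["pixels"]]; q=q[~np.isnan(q[:,0])]
            print(n,t,round(r["p"],2),np.round(r["pixel"]),len(q),np.round(np.median(q,0),3),np.round(q.min(0),3),np.round(q.max(0),3))
print(camera_model("wrist"))
a=cv2.imread("pics/top0.png");b=cv2.imread("pics/side0.png")
E
python3 a.py
```

```text
{'time_s': np.float64(0.0), 'tool_pos': array([0.1524, 0.6313, 0.2405]), 'tool_rot': array([-175.882 ,   89.8921,  -99.4482]), 'force': array([ 0.0431, -0.2471, -0.3838]), 'grip_width': np.float64(0.0872)}
top {'fx': 398.17530564486594, 'fy': 398.17530564486594, 'cx': 254.82171982246717, 'cy': 190.23290885997815, 'k1': -0.13680517769950504, 'xyz': array([ 0.27534483, -0.09215961,  1.72091921]), 'attitude': array([-1.72349248e+02,  1.29065762e-01, -8.95840397e+01])}
top socket0 0.6 [149. 215.] 44 [0.39  0.356 0.038] [ 0.378  0.344 -0.001] [0.4   0.375 0.048]
top socket0 0.47 [163. 175.] 50 [0.57  0.296 0.038] [ 0.559  0.286 -0.001] [0.587 0.312 0.047]
top socket0 0.47 [171. 210.] 81 [0.405 0.273 0.034] [ 0.389  0.255 -0.008] [0.426 0.301 0.048]
top basket 0.81 [176. 254.] 1455 [0.238 0.255 0.005] [ 0.137  0.153 -0.012] [0.334 0.348 0.122]
top basket 0.73 [369. 173.] 1339 [ 0.587 -0.594  0.007] [ 0.503 -0.699 -0.009] [ 0.678 -0.503  0.12 ]
top basket 0.59 [246. 183.] 1310 [ 0.541 -0.039  0.011] [ 0.451 -0.122 -0.004] [0.633 0.047 0.129]
top bay 0.72 [260. 162.] 8381 [ 0.621 -0.121  0.0
[... 3329 characters left out ...]
1.274 -0.31 ] [1.725 0.274 0.636]
side door_edge 0.73 [341. 241.] 371 [ 0.28  -0.229  0.03 ] [ 0.213 -0.332  0.002] [ 0.37  -0.172  0.047]
side door_edge 0.61 [298. 179.] 1780 [ 0.572 -0.349  0.066] [ 0.057 -0.57  -0.008] [0.705 0.277 0.622]
side trolley 0.92 [249.  90.] 1376 [ 0.653 -0.178  0.445] [ 0.112 -1.335 -0.298] [1.733 0.31  0.693]
side trolley 0.29 [301. 182.] 1794 [ 0.572 -0.349  0.067] [ 0.057 -0.618 -0.007] [0.705 0.346 0.632]
{'fx': 309.45618040559594, 'fy': 309.45618040559594, 'cx': 259.61516149640414, 'cy': 196.05819471570067, 'k1': -0.08402889486385612, 'xyz': array([0.0860698 , 0.64964196, 0.38479133]), 'attitude': array([ 1.65374938e+02, -2.53820597e-02,  7.64491140e+01])}
```

View pics/top0.png

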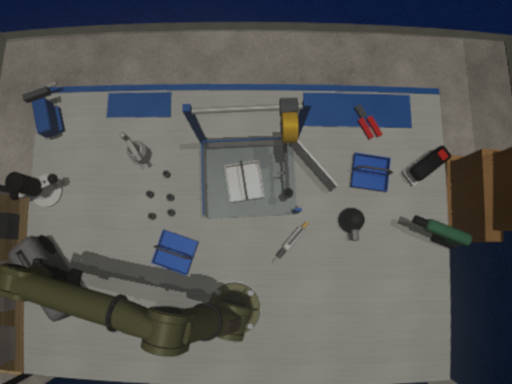

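View pics/side0.png

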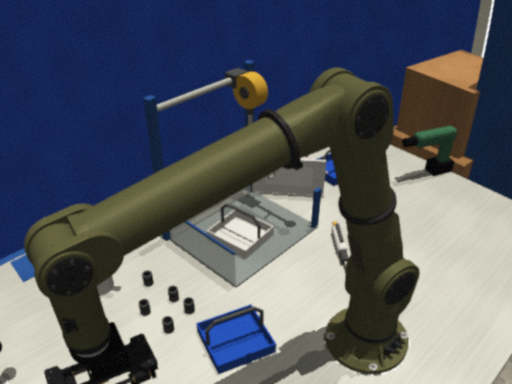

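Top and side views show five dark sockets at left (top px (150,194), (167,174), (171,198), (171,212), (152,216)). The aluminium basket in the bay is at (244,181), and there are two blue look-alikes at (176,252) and (369,173). The hook is parked at (288,180) and the door is open at (314,165). Next I'll measure the geometry.

```bash
cat > b.py <<'E'
from h import *
T=np.load("topP.npy");S=np.load("sideP.npy")
pt=cv2.imread("pics/top0.png")[:,:,::-1].astype(int);ps=cv2.imread("pics/side0.png")[:,:,::-1].astype(int)
A=np.vstack([T.reshape(-1,3),S.reshape(-1,3)]);src=np.r_[np.zeros(T.size//3),np.ones(S.size//3)]
C=np.vstack([pt.reshape(-1,3),ps.reshape(-1,3)])
def box(x0,x1,y0,y1,z0,z1): return (A[:,0]>x0)&(A[:,0]<x1)&(A[:,1]>y0)&(A[:,1]<y1)&(A[:,2]>z0)&(A[:,2]<z1)
for s in((.47,.37),(.57,.297),(.463,.28),(.4,.275),(.385,.358)):
    for k in(0,1):
        m=box(s[0]-.035,s[0]+.035,s[1]-.03,s[1]+.03,.034,.06)&(src==k)&(C.sum(1)<200); q=A[m]
        print("sock",s,k,len(q),np.round((q.min(0)+q.max(0))/2,4),np.round(q.mean(0),4),np.round(np.ptp(q,axis=0),3))
blue=(C[:,2]>C[:,0]*1.4)&(C[:,2]>40)
for n,b in dict(farR=(.6,1,-.4,-.15,.488,.53),farL=(.6,1,.05,.35,.488,.53),strike=(.3,.55,-.35,-.15,.14,.17)).items():
    for k in(0,1):
        q=A[box(*b)&(src==k)&(blue if n=="strike" else True)]
        if len(q): print(n,k,len(q),np.round(q.min(0),4),np.round(q.max(0),4),np.round(np.median(q,0),4))
for k in(0,1):
    q=A[box(.42,.66,-.12,.06,.10,.14)&(src==k)]; print("bar",k,len(q),np.round(q.mean(0),4),np.round(q.min(0),3),np.round(q.max(0),3))
    v=cv2.fitLine(q[:,:2].astype(np.float32),cv2.DIST_HUBER,0,.01,.01).ravel(); print(" yaw",np.degrees(np.arctan(v[1]/v[0])),v[2:])
    q=A[box(.42,.66,-.14,.08,.035,.06)&(src==k)]; print("rim",k,len(q),cv2.minAreaRect(q[:,:2].astype(np.float32)),np.median(q[:,2]))
    q=A[box(.42,.68,-.23,-.18,.225,.26)&(src==k)]
    if len(q)>5:
        v=cv2.fitLine(q[:,:2].astype(np.float32),cv2.DIST_HUBER,0,.01,.01).ravel(); print("beam",k,len(q),np.degrees(np.arctan(v[1]/v[0])),v[2:],q[:,0].min())
    q=A[box(.42,.49,-.24,-.18,.265,.32)&(src==k)]
    if len(q):print("handle",k,len(q),np.round(q.mean(0),4),np.round(q.min(0),3),np.round(q.max(0),3))
    q=A[box(.48,.72,-.46,-.22,.14,.18)&(src==k)]; v=cv2.fitLine(q[:,:2].astype(np.float32),cv2.DIST_HUBER,0,.01,.01).ravel(); print("door",k,len(q),np.degrees(np.arctan(v[1]/v[0])),v[2:],q.min(0),q.max(0))
E
python3 b.py
```

```text
sock (0.47, 0.37) 0 20 [0.4818 0.368  0.0426] [0.4833 0.3673 0.04  ] [0.018 0.018 0.012]
sock (0.47, 0.37) 1 51 [0.4808 0.3754 0.0395] [0.4791 0.3745 0.0393] [0.028 0.024 0.01 ]
sock (0.57, 0.297) 0 23 [0.5713 0.2985 0.0409] [0.5713 0.2977 0.0405] [0.023 0.022 0.012]
sock (0.57, 0.297) 1 43 [0.5682 0.3041 0.0393] [0.5664 0.3041 0.0393] [0.027 0.022 0.01 ]
sock (0.463, 0.28) 0 22 [0.4695 0.2775 0.0407] [0.4695 0.2773 0.0403] [0.018 0.023 0.013]
sock (0.463, 0.28) 1 48 [0.4662 0.2847 0.0398] [0.4658 0.285  0.0397] [0.029 0.023 0.011]
sock (0.4, 0.275) 0 22 [0.4033 0.2724 0.0397] [0.4048 0.2717 0.0391] [0.021 0.022 0.009]
sock (0.4, 0.275) 1 55 [0.4014 0.2783 0.0397] [0.3997 0.2794 0.0392] [0.024 0.025 0.011]
sock (0.385, 0.358) 0 20 [0.3892 0.3544 0.0406] [0.3894 0.3555 0.0398] [0.013 0.021 0.012]
sock (0.385, 0.358) 1 63 [0.3852 0.363  0.0388] [0.3836 0.3616 0.0389] [0.028 0.023 0.009]
farR 0 194 [ 0.639  -0.2676  0.488 ] [ 0.7396 -0.1738  0.5046] [ 0.6729 -0.2124  0.4912]
farR 1 91 [ 0.64   -0.2692  0.4882] [ 0.7439 -0.174   0.4997] [ 0.7139 -0.2397  0.4913]
farL 0 69 [0.6932 0.123  
[... 678 characters left out ...]
 [ 0.455 -0.219  0.267] [ 0.474 -0.198  0.295]
door 0 210 40.472473 [ 0.6009943  -0.33137524] [ 0.50509051 -0.41851175  0.14001482] [ 0.71808925 -0.25642217  0.17535148]
bar 1 121 [ 0.5337 -0.035   0.1132] [ 0.468 -0.05   0.1  ] [ 0.605 -0.019  0.121]
 yaw 9.642041 [ 0.52609473 -0.03644136]
rim 1 329 ((0.5402410626411438, -0.035909928381443024), (0.16532815992832184, 0.15601611137390137), 8.905742645263672) 0.04029032353440887
beam 1 49 -86.90778 [ 0.45248756 -0.20612304] 0.4407676479370243
handle 1 1 [ 0.452  -0.2078  0.2662] [ 0.452 -0.208  0.266] [ 0.452 -0.208  0.266]
door 1 130 41.18578 [ 0.5447256  -0.37487185] [ 0.4999858  -0.41799289  0.14004973] [ 0.57429311 -0.34702498  0.16041611]
```

```bash
cat >> h.py <<'E'
def plan(targets,yaw=None):
    """world targets -> shifts along the present tool axes; yaw = world direction (deg) of the jaw axis mod 180"""
    o=monitor.get_obs(); M=R.from_euler('xyz',o["tool_rot"],degrees=True).as_matrix(); p=np.array(o["tool_pos"])
    jy=np.degrees(np.arctan2(M[1,2],M[0,2]))
    print("t",round(o["time_s"],2),"pos",np.round(p,4),"jaw",round(jy,2),"x",np.round(M[:,0],3),"F",np.round(o["force"],1),"w",round(o["grip_width"],4),"q7",round(o["qpos"][6],1))
    if yaw is not None:
        d=(yaw-jy+90)%180-90; print("turn about tool x",round(-d,1))
    for t in targets: print(t,"->",np.round(M.T@(np.array(t)-p),4))
E
python3 -c "
from h import *
plan([(.481,.3715,.15),(.5695,.301,.15),(.468,.281,.15),(.4025,.2755,.15),(.387,.3585,.15)],9.3)"
```

```text
t 1.0 pos [0.1525 0.6319 0.2416] jaw 76.43 x [ 0.  0. -1.] F [-0.4  0.4  1.4] w 0.0871 q7 -3.3
turn about tool x 67.1
(0.481, 0.3715, 0.15) -> [ 0.0916 -0.3804 -0.1761]
(0.5695, 0.301, 0.15) -> [ 0.0916 -0.483  -0.2239]
(0.468, 0.281, 0.15) -> [ 0.0916 -0.389  -0.2671]
(0.4025, 0.2755, 0.15) -> [ 0.0916 -0.3266 -0.2878]
(0.387, 0.3585, 0.15) -> [ 0.0916 -0.2921 -0.2108]
```

Request:
{"method": "step_arm", "body": {
  "deltas": [
    [0.33, 0, -0.055, -0.025, 9],
    [0.33, 0.01, -0.11, -0.05, 18],
    [0.33, 0.03, -0.165, -0.076, 28],
    [0.33, 0.05, -0.22, -0.1, 38],
    [0.33, 0.07, -0.275, -0.127, 48],
    [0.33, 0.09, -0.33, -0.153, 58],
    [0.33, 0.09, -0.38, -0.176, 67],
    [0.33, 0.09, -0.38, -0.176, 67]
  ],
  "newtons": 35
}}

```text
time_s: 2.0
tool_pos: [0.4858, 0.3656, 0.1515]
tool_rot: [-55.6, 89.8, -46.8]
force: [-0.3, -0.1, 0.3]
grip_width: 0.058
```

```bash
cat > c.py <<'E'
from h import *
plan([])
p,P,m=shot("wrist","w1"); np.save("w1.npy",P)
for r in regions_of("wrist","socket0")[:8]:
    q=P[r["pixels"]]; q=q[q[:,2]>.033]
    if len(q)>5: print(round(r["p"],2),np.round(r["pixel"]),len(q),np.round((q.min(0)+q.max(0))/2,4),np.round(np.ptp(q,axis=0),3))
plan([(.481,.3715,.03),(.54,.3,.15)],9.3)
E
python3 c.py
```

```text
t 2.0 pos [0.4858 0.3656 0.1515] jaw 8.79 x [ 0.003 -0.003 -1.   ] F [-0.3 -0.1  0.3] w 0.058 q7 -26.9
0.93 [258. 190.] 944 [0.4854 0.3733 0.0376] [0.029 0.029 0.009]
0.85 [157. 184.] 938 [0.3912 0.3616 0.0376] [0.029 0.028 0.009]
0.59 [234. 284.] 480 [0.4732 0.2792 0.0392] [0.029 0.022 0.006]
t 2.1 pos [0.481  0.3713 0.1516] jaw 9.37 x [-0.  0. -1.] F [ 0.1  0.6 -0.6] w 0.0583 q7 -26.8
turn about tool x 0.1
(0.481, 0.3715, 0.03) -> [1.216e-01 2.000e-04 1.000e-04]
(0.54, 0.3, 0.15) -> [ 0.0015 -0.0799  0.0466]
```

View pics/w1.png

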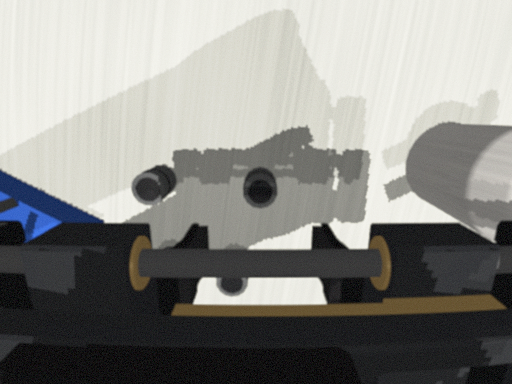

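The wrist view shows the first socket at (258,190) between the fingers' plane, with others at (157,184) and (232,284). The spray gun is clear at right. I'll descend and grip.

Request:
{"method": "step_arm", "body": {
  "deltas": [
    [0.33, 0.05, 0.001, 0.002, 0],
    [0.33, 0.1, 0.001, 0.002, 0],
    [0.33, 0.121, 0.001, 0.002, 0],
    [0.33, 0.121, 0.001, 0.002, 0],
    [-1, 0.121, 0.001, 0.002, 0],
    [-1, 0.121, 0.001, 0.002, 0],
    [-1, 0.121, 0.001, 0.002, 0],
    [-1, 0.121, 0.001, 0.002, 0],
    [-1, 0.07, 0.001, 0.002, 0],
    [-1, 0, 0.001, 0.002, 0],
    [-1, -0.06, 0.001, 0.002, 0],
    [-1, -0.09, 0.001, 0.002, 0]
  ],
  "newtons": 35
}}

```text
time_s: 3.6
tool_pos: [0.4834, 0.3734, 0.2457]
tool_rot: [35.2, 89.7, 44.6]
force: [-0.0, 0.3, -1.1]
grip_width: 0.0294
```

```bash
python3 -c "
from h import *
plan([(.5700,.0187,.24),(.5700,.0187,.045)],9.3)"
```

```text
t 3.6 pos [0.4834 0.3734 0.2457] jaw 9.42 x [ 0.004  0.004 -1.   ] F [-0.   0.3 -1.1] w 0.0294 q7 -27.6
turn about tool x 0.1
(0.57, 0.0187, 0.24) -> [ 0.0048 -0.3641  0.0274]
(0.57, 0.0187, 0.045) -> [ 0.1998 -0.3647  0.0266]
```

Request:
{"method": "step_arm", "body": {
  "deltas": [
    [-1, 0, -0.06, 0.005, 0],
    [-1, 0.0, -0.12, 0.009, 0],
    [-1, 0.0, -0.18, 0.014, 0],
    [-1, 0.0, -0.24, 0.018, 0],
    [-1, 0.0, -0.3, 0.023, 0],
    [-1, 0.0, -0.34, 0.027, 0],
    [-1, 0.0, -0.364, 0.027, 0],
    [-1, 0.0, -0.364, 0.027, 0],
    [-1, 0.0, -0.364, 0.027, 0]
  ]
}}

```text
time_s: 4.72
tool_pos: [0.5684, 0.0201, 0.2414]
tool_rot: [104.2, 89.9, 113.7]
force: [-0.4, -0.0, -0.7]
grip_width: 0.0294
```

```bash
cat > d.py <<'E'
from h import *
plan([])
p,P,m=shot("wrist","w2"); np.save("w2.npy",P)
Q=P.reshape(-1,3)
def box(x0,x1,y0,y1,z0,z1): return Q[(Q[:,0]>x0)&(Q[:,0]<x1)&(Q[:,1]>y0)&(Q[:,1]<y1)&(Q[:,2]>z0)&(Q[:,2]<z1)]
q=box(.42,.66,-.14,.08,.036,.06);print("rim",len(q),cv2.minAreaRect(q[:,:2].astype(np.float32)),q.min(0),q.max(0))
q=box(.48,.60,-.1,.03,.106,.13);print("bar",len(q),q.min(0),q.max(0),np.median(q,0))
if len(q)>5: print(cv2.fitLine(q[:,:2].astype(np.float32),cv2.DIST_HUBER,0,.01,.01).ravel())
plan([(.5700,.0187,.24),(.5700,.0187,.045)],9.3)
E
python3 d.py
```

```text
t 4.72 pos [0.5684 0.0201 0.2414] jaw 9.53 x [-0.001  0.001 -1.   ] F [-0.4 -0.  -0.7] w 0.0294 q7 9.0
rim 1296 ((0.542556643486023, -0.03673318773508072), (0.16038846969604492, 0.15031692385673523), 9.228901863098145) [ 0.45154464 -0.11100732  0.03604499] [0.62728273 0.04994387 0.05898601]
bar 38 [ 0.51925298 -0.03777634  0.11260737] [ 0.52600401 -0.0339679   0.11877544] [ 0.52227894 -0.0352921   0.1161275 ]
[ 0.94404054  0.32982948  0.5230296  -0.0351895 ]
t 4.78 pos [0.5684 0.0205 0.2414] jaw 9.58 x [-0.     0.001 -1.   ] F [-0.   0.4 -1.2] w 0.0292 q7 9.0
turn about tool x 0.3
(0.57, 0.0187, 0.24) -> [ 0.0014 -0.002   0.0012]
(0.57, 0.0187, 0.045) -> [ 0.1964 -0.0022  0.0013]
```

View pics/w2.png

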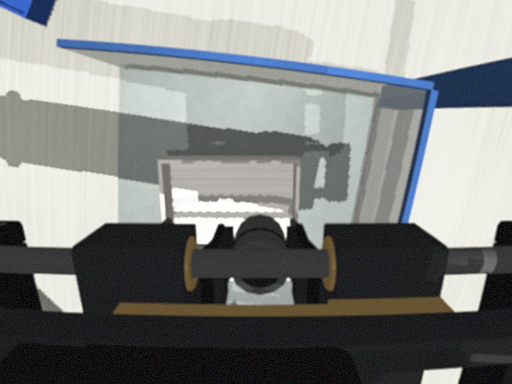

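The wrist view shows the held socket at (262,240) above the basket's right (+x), +y quarter. The basket spans columns 160–300, and the measured rim of 160x150 mm agrees with the text. I'll lower and release with a small opening.

Request:
{"method": "step_arm", "body": {
  "deltas": [
    [-1, 0.05, -0.002, 0.002, 0],
    [-1, 0.1, -0.002, 0.002, 0],
    [-1, 0.15, -0.002, 0.002, 0],
    [-1, 0.18, -0.002, 0.002, 0],
    [-1, 0.195, -0.002, 0.002, 0],
    [-1, 0.195, -0.002, 0.002, 0],
    [-0.17, 0.195, -0.002, 0.002, 0],
    [-0.17, 0.195, -0.002, 0.002, 0],
    [-0.17, 0.195, -0.002, 0.002, 0],
    [-0.17, 0.15, -0.002, 0.002, 0],
    [-0.17, 0.1, -0.002, 0.002, 0],
    [0.33, 0.03, -0.002, 0.002, 0]
  ]
}}

```text
time_s: 6.28
tool_pos: [0.5703, 0.0166, 0.2052]
tool_rot: [174.0, 89.9, -176.6]
force: [0.7, 0.7, 0.6]
grip_width: 0.0406
```

```bash
cat > e.py <<'E'
from h import *
import sys
p,P,m=shot("top",sys.argv[1])
p2,P2,m2=shot("side",sys.argv[1]+"s")
for nm,p,P in(("top",p,P),("side",p2,P2)):
    dark=(p.astype(int).sum(2)<200)
    for t in("socket0",):
      for r in regions_of(nm,t)[:8]:
        q=P[r["pixels"]]; q=q[(q[:,2]>.03)&(q[:,2]<.07)]
        if len(q)>5 and r["p"]>.2: print(nm,round(r["p"],2),np.round(r["pixel"]),len(q),np.round((q.min(0)+q.max(0))/2,4),np.round(np.ptp(q,axis=0),3))
plan([(.5695,.301,.24),(.468,.281,.24),(.4025,.2755,.24),(.387,.3585,.24)],9.3)
E
python3 e.py t2
```

```text
top 0.58 [168. 174.] 40 [0.5738 0.3008 0.0389] [0.029 0.03  0.017]
top 0.52 [172. 213.] 43 [0.4032 0.2742 0.0399] [0.03  0.028 0.02 ]
top 0.4 [149. 214.] 27 [0.391  0.3571 0.0411] [0.018 0.024 0.021]
side 0.66 [174. 297.] 78 [0.469  0.2834 0.0367] [0.03  0.027 0.013]
side 0.58 [220. 232.] 84 [0.5689 0.0159 0.0434] [0.034 0.038 0.025]
side 0.54 [146. 279.] 82 [0.5703 0.3036 0.0376] [0.034 0.032 0.015]
side 0.49 [189. 302.] 80 [0.4019 0.279  0.0371] [0.029 0.027 0.014]
side 0.47 [164. 327.] 94 [0.3871 0.3604 0.0376] [0.031 0.03  0.015]
t 6.47 pos [0.572  0.0167 0.2059] jaw 9.43 x [ 0.004  0.001 -1.   ] F [-0.4  0.1 -0.9] w 0.0533 q7 10.1
turn about tool x 0.1
(0.5695, 0.301, 0.24) -> [-0.0337  0.2809  0.0443]
(0.468, 0.281, 0.24) -> [-0.0341  0.2778 -0.0591]
(0.4025, 0.2755, 0.24) -> [-0.0344  0.2831 -0.1246]
(0.387, 0.3585, 0.24) -> [-0.0343  0.3675 -0.1263]
```

Request:
{"method": "step_arm", "body": {
  "deltas": [
    [0.33, -0.034, 0.05, 0.01, 0],
    [0.33, -0.034, 0.11, 0.02, 0],
    [0.33, -0.034, 0.17, 0.03, 0],
    [0.33, -0.034, 0.23, 0.04, 0],
    [0.33, -0.034, 0.27, 0.046, 0],
    [0.33, -0.034, 0.282, 0.046, 0],
    [0.33, 0.01, 0.282, 0.046, 0],
    [0.33, 0.06, 0.282, 0.046, 0],
    [0.33, 0.11, 0.282, 0.046, 0],
    [0.33, 0.15, 0.282, 0.046, 0],
    [0.33, 0.175, 0.282, 0.046, 0],
    [0.33, 0.175, 0.282, 0.046, 0]
  ]
}}

```text
time_s: 7.98
tool_pos: [0.5682, 0.2993, 0.0259]
tool_rot: [-149.2, 89.6, -139.9]
force: [1.2, 0.5, 0.3]
grip_width: 0.0576
```

Request:
{"method": "step_arm", "body": {
  "deltas": [
    [-1, 0, 0, 0, 0],
    [-1, 0, 0, 0, 0],
    [-1, 0, 0, 0, 0],
    [-1, 0, 0, 0, 0],
    [-1, -0.05, 0, 0, 0],
    [-1, -0.11, 0, 0, 0],
    [-1, -0.17, 0, 0, 0],
    [-1, -0.21, 0, 0, 0],
    [-1, -0.21, 0, 0, 0]
  ]
}}

```text
time_s: 9.1
tool_pos: [0.572, 0.3032, 0.2436]
tool_rot: [25.2, 89.6, 34.6]
force: [1.2, 0.3, -2.1]
grip_width: 0.0293
```

```bash
python3 -c "
from h import *
plan([(.497,.0064,.24),(.497,.0064,.047)],9.3)"
```

```text
t 9.1 pos [0.572  0.3032 0.2436] jaw 9.43 x [ 0.006  0.004 -1.   ] F [ 1.2  0.3 -2.1] w 0.0293 q7 -15.5
turn about tool x 0.1
(0.497, 0.0064, 0.24) -> [ 0.0019 -0.2805 -0.1226]
(0.497, 0.0064, 0.047) -> [ 0.1948 -0.2811 -0.124 ]
```

Request:
{"method": "step_arm", "body": {
  "deltas": [
    [-1, 0, -0.05, -0.022, 0],
    [-1, 0, -0.105, -0.046, 0],
    [-1, 0, -0.16, -0.07, 0],
    [-1, 0, -0.215, -0.094, 0],
    [-1, 0, -0.26, -0.114, 0],
    [-1, 0, -0.281, -0.123, 0],
    [-1, 0.03, -0.281, -0.123, 0],
    [-1, 0.08, -0.281, -0.123, 0],
    [-1, 0.13, -0.281, -0.123, 0],
    [-1, 0.17, -0.281, -0.123, 0],
    [-1, 0.185, -0.281, -0.123, 0],
    [-1, 0.19, -0.281, -0.123, 0]
  ]
}}

```text
time_s: 10.6
tool_pos: [0.4948, 0.0055, 0.0485]
tool_rot: [-169.6, 89.9, -160.2]
force: [0.2, -0.6, -0.3]
grip_width: 0.0295
```

```bash
python3 -c "
from h import *
plan([(.497,.0064,.047)],9.3)"
```

```text
t 10.6 pos [0.4948 0.0055 0.0485] jaw 9.48 x [-0.001 -0.    -1.   ] F [ 0.2 -0.6 -0.3] w 0.0295 q7 12.8
turn about tool x 0.2
(0.497, 0.0064, 0.047) -> [0.0015 0.0005 0.0023]
```

Request:
{"method": "step_arm", "body": {
  "deltas": [
    [-0.17, 0.003, 0, 0.002, 0],
    [-0.17, 0.003, 0, 0.002, 0],
    [-0.17, 0.003, 0, 0.002, 0],
    [-0.17, -0.05, 0, 0.002, 0],
    [-0.17, -0.11, 0, 0.002, 0],
    [0, -0.17, 0, 0.002, 0],
    [0.33, -0.19, 0.02, 0.002, 0],
    [0.33, -0.19, 0.08, 0.006, 0],
    [0.33, -0.19, 0.14, 0.01, 0],
    [0.33, -0.19, 0.2, 0.014, 0],
    [0.33, -0.19, 0.25, 0.018, 0],
    [0.33, -0.16, 0.277, 0.018, 0]
  ]
}}

```text
time_s: 12.1
tool_pos: [0.4678, 0.2856, 0.2115]
tool_rot: [35.7, 89.6, 45.3]
force: [0.8, -0.7, -0.6]
grip_width: 0.0581
```

Request:
{"method": "step_arm", "body": {
  "deltas": [
    [0.33, 0, 0, 0, 0],
    [0.33, 0, 0, 0, 0]
  ]
}}

```text
time_s: 12.35
tool_pos: [0.468, 0.28, 0.21]
tool_rot: [-15.6, 89.9, -6.2]
force: [0.7, -0.6, 0.3]
grip_width: 0.0578
```

```bash
cat > f.py <<'E'
from h import *
import sys
p,P,m=shot("wrist",sys.argv[1])
for r in regions_of("wrist","socket0")[:8]:
    q=P[r["pixels"]]; q=q[q[:,2]>.033]
    if len(q)>5 and r["p"]>.2: print(round(r["p"],2),np.round(r["pixel"]),len(q),np.round((q.min(0)+q.max(0))/2,4),np.round(np.ptp(q,axis=0),3))
plan([eval(a) for a in sys.argv[2:]],9.3)
E
python3 f.py w3 ".468,.282,.028"
```

```text
0.92 [198.  92.] 748 [0.3906 0.3605 0.0378] [0.03  0.028 0.01 ]
0.62 [264. 180.] 640 [0.4727 0.2831 0.038 ] [0.029 0.029 0.009]
0.56 [206. 177.] 614 [0.4069 0.278  0.0379] [0.029 0.029 0.009]
t 12.45 pos [0.4685 0.2798 0.2105] jaw 9.28 x [ 0.002  0.001 -1.   ] F [ 0.7 -1.   0.9] w 0.0579 q7 -22.3
turn about tool x -0.0
(0.468, 0.282, 0.028) -> [ 0.1825  0.0021 -0.0006]
```

Request:
{"method": "step_arm", "body": {
  "deltas": [
    [0.33, 0.05, 0.002, 0.002, 0],
    [0.33, 0.11, 0.002, 0.002, 0],
    [0.33, 0.16, 0.002, 0.002, 0],
    [0.33, 0.181, 0.002, 0.002, 0],
    [0.33, 0.181, 0.002, 0.002, 0],
    [-1, 0.181, 0.002, 0.002, 0],
    [-1, 0.181, 0.002, 0.002, 0],
    [-1, 0.181, 0.002, 0.002, 0],
    [-1, 0.181, 0.002, 0.002, 0],
    [-1, 0.12, 0.002, 0.002, 0],
    [-1, 0.06, 0.002, 0.002, 0],
    [-1, 0, 0.002, 0.002, 0]
  ]
}}

```text
time_s: 13.95
tool_pos: [0.4685, 0.2833, 0.2108]
tool_rot: [-168.4, 90.0, -159.0]
force: [0.0, 1.0, -1.1]
grip_width: 0.029
```

Request:
{"method": "step_arm", "body": {
  "deltas": [
    [-1, -0.03, 0, 0, 0],
    [-1, -0.03, 0, 0, 0]
  ]
}}

```text
time_s: 14.2
tool_pos: [0.4701, 0.2843, 0.2419]
tool_rot: [32.3, 89.7, 41.7]
force: [-0.1, 1.5, -0.5]
grip_width: 0.0293
```

```bash
python3 -c "
from h import *
plan([(.5885,-.082,.24),(.5885,-.082,.047)],9.3)"
```

```text
t 14.2 pos [0.4701 0.2843 0.2419] jaw 9.44 x [ 0.004  0.004 -1.   ] F [-0.1  1.5 -0.5] w 0.0293 q7 -22.6
turn about tool x 0.1
(0.5885, -0.082, 0.24) -> [ 0.001  -0.3808  0.0567]
(0.5885, -0.082, 0.047) -> [ 0.194  -0.3814  0.0558]
```

Request:
{"method": "step_arm", "body": {
  "deltas": [
    [-1, 0, -0.06, 0.008, 0],
    [-1, 0, -0.12, 0.017, 0],
    [-1, 0, -0.18, 0.026, 0],
    [-1, 0, -0.24, 0.035, 0],
    [-1, 0, -0.3, 0.044, 0],
    [-1, 0, -0.35, 0.052, 0],
    [-1, 0, -0.381, 0.056, 0],
    [-1, 0.01, -0.381, 0.056, 0],
    [-1, 0.06, -0.381, 0.056, 0],
    [-1, 0.11, -0.381, 0.056, 0],
    [-1, 0.16, -0.381, 0.056, 0],
    [-1, 0.185, -0.381, 0.056, 0]
  ]
}}

```text
time_s: 15.7
tool_pos: [0.583, -0.0808, 0.0491]
tool_rot: [162.6, 89.6, 172.1]
force: [0.0, 0.3, -0.5]
grip_width: 0.0292
```

Request:
{"method": "step_arm", "body": {
  "deltas": [
    [-1, 0.006, 0, 0, 0],
    [-1, 0.006, 0, 0, 0]
  ]
}}

```text
time_s: 15.95
tool_pos: [0.5863, -0.0823, 0.0477]
tool_rot: [152.7, 89.9, 162.2]
force: [0.4, 0.6, -0.6]
grip_width: 0.0291
```

```bash
python3 -c "
from h import *
plan([(.5885,-.082,.047)],9.3)"
```

```text
t 15.95 pos [ 0.5863 -0.0823  0.0477] jaw 9.48 x [-0.001  0.    -1.   ] F [ 0.4  0.6 -0.6] w 0.0291 q7 27.5
turn about tool x 0.2
(0.5885, -0.082, 0.047) -> [ 0.0007 -0.      0.0023]
```

Request:
{"method": "step_arm", "body": {
  "deltas": [
    [-0.17, 0.002, 0, 0.001, 0],
    [-0.17, 0.002, 0, 0.001, 0],
    [-0.17, 0.002, 0, 0.001, 0],
    [-0.17, -0.05, 0, 0.001, 0],
    [-0.17, -0.11, 0, 0.001, 0],
    [0, -0.17, 0, 0, 0],
    [0.33, -0.19, 0.05, -0.02, 0],
    [0.33, -0.19, 0.108, -0.037, 0],
    [0.33, -0.19, 0.166, -0.055, 0],
    [0.33, -0.19, 0.224, -0.073, 0],
    [0.33, -0.19, 0.282, -0.09, 0],
    [0.33, -0.19, 0.34, -0.11, 0]
  ]
}}

```text
time_s: 17.45
tool_pos: [0.4215, 0.2357, 0.2388]
tool_rot: [36.6, 89.9, 46.0]
force: [0.7, 0.6, -0.2]
grip_width: 0.058
```

Request:
{"method": "step_arm", "body": {
  "deltas": [
    [0.33, 0.02, 0.04, -0.012, 0],
    [0.33, 0.03, 0.044, -0.0126, 0],
    [0.33, 0.03, 0.044, -0.0126, 0],
    [0.33, 0.03, 0.044, -0.0126, 0]
  ]
}}

```text
time_s: 17.95
tool_pos: [0.4039, 0.2743, 0.2087]
tool_rot: [16.8, 89.9, 26.0]
force: [-0.8, 0.0, -0.3]
grip_width: 0.0576
```

```bash
python3 f.py w4 ".404,.277,.028"
```

```text
0.74 [262. 178.] 615 [0.4063 0.2783 0.0382] [0.028 0.028 0.01 ]
0.63 [261.  96.] 738 [0.3902 0.3608 0.0381] [0.029 0.029 0.01 ]
t 18.05 pos [0.4038 0.2746 0.2088] jaw 9.28 x [ 0.001  0.001 -1.   ] F [0.3 1.1 0.5] w 0.0579 q7 -28.2
turn about tool x -0.0
(0.404, 0.277, 0.028) -> [0.1808 0.0022 0.0003]
```

Request:
{"method": "step_arm", "body": {
  "deltas": [
    [0.33, 0.05, 0.003, 0.001, 0],
    [0.33, 0.11, 0.003, 0.001, 0],
    [0.33, 0.16, 0.003, 0.001, 0],
    [0.33, 0.179, 0.003, 0.001, 0],
    [0.33, 0.179, 0.003, 0.001, 0],
    [-1, 0.179, 0.003, 0.001, 0],
    [-1, 0.179, 0.003, 0.001, 0],
    [-1, 0.179, 0.003, 0.001, 0],
    [-1, 0.179, 0.003, 0.001, 0],
    [-1, 0.12, 0.003, 0.001, 0],
    [-1, 0.06, 0.003, 0.001, 0],
    [-1, 0, 0.003, 0.001, 0]
  ]
}}

```text
time_s: 19.55
tool_pos: [0.4028, 0.2784, 0.2099]
tool_rot: [128.3, 90.0, 137.8]
force: [1.3, 1.1, -0.3]
grip_width: 0.0293
```

Request:
{"method": "step_arm", "body": {
  "deltas": [
    [-1, -0.03, 0, 0, 0],
    [-1, -0.03, 0, 0, 0]
  ]
}}

```text
time_s: 19.8
tool_pos: [0.4043, 0.2796, 0.2407]
tool_rot: [36.3, 89.7, 45.8]
force: [-0.0, -0.7, -1.9]
grip_width: 0.0293
```

```bash
python3 -c "
from h import *
plan([(.5135,-.0943,.24),(.5135,-.0943,.047)],9.3)"
```

```text
t 19.8 pos [0.4043 0.2796 0.2407] jaw 9.44 x [ 0.004  0.004 -1.   ] F [-0.  -0.7 -1.9] w 0.0293 q7 -28.7
turn about tool x 0.1
(0.5135, -0.0943, 0.24) -> [-3.000e-04 -3.867e-01  4.640e-02]
(0.5135, -0.0943, 0.047) -> [ 0.1927 -0.3874  0.0455]
```

Request:
{"method": "step_arm", "body": {
  "deltas": [
    [-1, 0, -0.06, 0.008, 0],
    [-1, 0, -0.12, 0.015, 0],
    [-1, 0, -0.18, 0.022, 0],
    [-1, 0, -0.24, 0.029, 0],
    [-1, 0, -0.3, 0.036, 0],
    [-1, 0, -0.36, 0.043, 0],
    [-1, 0, -0.387, 0.047, 0],
    [-1, 0.01, -0.387, 0.047, 0],
    [-1, 0.06, -0.387, 0.047, 0],
    [-1, 0.11, -0.387, 0.047, 0],
    [-1, 0.16, -0.387, 0.047, 0],
    [-1, 0.185, -0.387, 0.047, 0]
  ]
}}

```text
time_s: 21.3
tool_pos: [0.5094, -0.0932, 0.0485]
tool_rot: [165.1, 89.6, 174.6]
force: [0.4, 0.7, -0.6]
grip_width: 0.029
```

Request:
{"method": "step_arm", "body": {
  "deltas": [
    [-1, 0.006, 0, 0, 0],
    [-1, 0.006, 0, 0, 0]
  ]
}}

```text
time_s: 21.55
tool_pos: [0.5127, -0.0946, 0.0468]
tool_rot: [155.1, 89.9, 164.6]
force: [0.1, -0.5, -0.5]
grip_width: 0.0292
```

```bash
python3 -c "
from h import *
plan([(.5135,-.0943,.047),(.388,.3595,.21)],9.3)"
```

```text
t 21.55 pos [ 0.5127 -0.0946  0.0468] jaw 9.48 x [-0.001  0.    -1.   ] F [ 0.1 -0.5 -0.5] w 0.0292 q7 28.9
turn about tool x 0.2
(0.5135, -0.0943, 0.047) -> [-0.0002  0.0001  0.0009]
(0.388, 0.3595, 0.21) -> [-0.163   0.4685 -0.0483]
```

Request:
{"method": "step_arm", "body": {
  "deltas": [
    [-0.17, 0.001, 0, 0, 0],
    [-0.17, 0.001, 0, 0, 0],
    [-0.17, 0.001, 0, 0, 0],
    [-0.17, -0.05, 0, 0, 0],
    [-0.17, -0.11, 0, 0, 0],
    [0, -0.17, 0, 0, 0],
    [0.33, -0.19, 0.05, 0, 0],
    [0.33, -0.19, 0.11, -0.01, 0],
    [0.33, -0.19, 0.17, -0.015, 0],
    [0.33, -0.19, 0.23, -0.02, 0],
    [0.33, -0.19, 0.29, -0.03, 0],
    [0.33, -0.19, 0.35, -0.036, 0]
  ]
}}

```text
time_s: 23.05
tool_pos: [0.4194, 0.2457, 0.2377]
tool_rot: [45.5, 89.9, 54.9]
force: [1.0, 0.2, -0.1]
grip_width: 0.058
```

Request:
{"method": "step_arm", "body": {
  "deltas": [
    [0.33, 0, 0.055, -0.006, 0],
    [0.33, 0.02, 0.11, -0.012, 0],
    [0.33, 0.03, 0.118, -0.012, 0],
    [0.33, 0.03, 0.118, -0.012, 0],
    [0.33, 0.03, 0.118, -0.012, 0]
  ]
}}

```text
time_s: 23.68
tool_pos: [0.3902, 0.3569, 0.2078]
tool_rot: [8.2, 89.9, 17.5]
force: [-1.0, -0.6, -0.2]
grip_width: 0.0576
```

```bash
python3 f.py w5 ".388,.3595,.028"; python3 e.py t3
```

```text
0.55 [262. 176.] 651 [0.3901 0.3608 0.038 ] [0.029 0.029 0.009]
t 23.77 pos [0.3902 0.3572 0.208 ] jaw 9.27 x [ 0.001  0.001 -1.   ] F [0.2 0.6 0.4] w 0.0578 q7 -34.7
turn about tool x -0.0
(0.388, 0.3595, 0.028) -> [ 0.18    0.0025 -0.002 ]
top 0.6 [256. 171.] 42 [ 0.5865 -0.0869  0.0447] [0.028 0.026 0.029]
top 0.51 [233. 191.] 31 [0.4938 0.0035 0.05  ] [0.023 0.021 0.012]
top 0.38 [150. 214.] 36 [0.3893 0.3597 0.0386] [0.022 0.029 0.016]
side 0.76 [165. 325.] 95 [0.3872 0.3606 0.0379] [0.032 0.028 0.014]
side 0.65 [242. 223.] 60 [ 0.5844 -0.0785  0.0422] [0.029 0.025 0.024]
side 0.63 [242. 240.] 89 [0.4951 0.0065 0.044 ] [0.032 0.029 0.026]
side 0.4 [221. 230.] 80 [0.5706 0.0169 0.0429] [0.031 0.031 0.024]
t 23.98 pos [0.3894 0.358  0.2076] jaw 9.37 x [ 0.001  0.001 -1.   ] F [-1.1  1.   0.3] w 0.0578 q7 -34.7
turn about tool x 0.1
(0.5695, 0.301, 0.24) -> [-0.0324 -0.0855  0.1684]
(0.468, 0.281, 0.24) -> [-0.0324 -0.0887  0.065 ]
(0.4025, 0.2755, 0.24) -> [-0.0325 -0.0835 -0.0005]
(0.387, 0.3585, 0.24) -> [-0.0324  0.0009 -0.0023]
```

Request:
{"method": "step_arm", "body": {
  "deltas": [
    [0.33, 0.05, 0.002, 0, 0],
    [0.33, 0.11, 0.002, 0, 0],
    [0.33, 0.15, 0.002, 0, 0],
    [0.33, 0.171, 0.002, 0, 0],
    [0.33, 0.171, 0.002, 0, 0],
    [-1, 0.171, 0.002, 0, 0],
    [-1, 0.171, 0.002, 0, 0],
    [-1, 0.171, 0.002, 0, 0],
    [-1, 0.171, 0.002, 0, 0],
    [-1, 0.12, 0.002, 0, 0],
    [-1, 0.06, 0.002, 0, 0],
    [-1, 0, 0.002, 0, 0]
  ]
}}

```text
time_s: 25.48
tool_pos: [0.3883, 0.3601, 0.2087]
tool_rot: [-145.3, 90.0, -135.8]
force: [0.5, 0.3, -1.3]
grip_width: 0.0292
```

Request:
{"method": "step_arm", "body": {
  "deltas": [
    [-1, -0.03, 0, 0, 0],
    [-1, -0.03, 0, 0, 0]
  ]
}}

```text
time_s: 25.72
tool_pos: [0.3897, 0.3614, 0.2399]
tool_rot: [43.2, 89.7, 52.6]
force: [0.6, 0.5, -1.2]
grip_width: 0.0291
```

```bash
python3 -c "
from h import *
plan([(.534,.0115,.24),(.534,.0115,.076)],9.3)"
```

```text
t 25.73 pos [0.3897 0.3614 0.2399] jaw 9.43 x [ 0.003  0.005 -1.   ] F [ 0.6  0.5 -1.2] w 0.0291 q7 -35.2
turn about tool x 0.1
(0.534, 0.0115, 0.24) -> [-0.0012 -0.3689  0.085 ]
(0.534, 0.0115, 0.076) -> [ 0.1628 -0.3695  0.0843]
```

Request:
{"method": "step_arm", "body": {
  "deltas": [
    [-1, 0, -0.06, 0.014, 0],
    [-1, 0, -0.118, 0.027, 0],
    [-1, 0, -0.176, 0.041, 0],
    [-1, 0, -0.234, 0.054, 0],
    [-1, 0, -0.292, 0.068, 0],
    [-1, 0, -0.35, 0.08, 0],
    [-1, 0, -0.369, 0.085, 0],
    [-1, 0.01, -0.369, 0.085, 0],
    [-1, 0.06, -0.369, 0.085, 0],
    [-1, 0.11, -0.369, 0.085, 0],
    [-1, 0.15, -0.369, 0.085, 0],
    [-1, 0.16, -0.369, 0.085, 0]
  ]
}}

```text
time_s: 27.22
tool_pos: [0.5293, 0.012, 0.0731]
tool_rot: [177.6, 89.6, -172.8]
force: [-0.2, 0.2, -0.5]
grip_width: 0.0291
```

Request:
{"method": "step_arm", "body": {
  "deltas": [
    [-1, 0, 0, 0, 0],
    [-1, 0, 0, 0, 0]
  ]
}}

```text
time_s: 27.48
tool_pos: [0.5341, 0.0109, 0.0786]
tool_rot: [8.9, 89.8, 18.4]
force: [0.2, 0.1, -0.3]
grip_width: 0.0292
```

```bash
python3 -c "
from h import *
plan([(.534,.0115,.076)],9.3)"
```

```text
t 27.48 pos [0.5341 0.0109 0.0786] jaw 9.46 x [ 0.003  0.001 -1.   ] F [ 0.2  0.1 -0.3] w 0.0292 q7 14.6
turn about tool x 0.2
(0.534, 0.0115, 0.076) -> [ 0.0026  0.0006 -0.0001]
```

Request:
{"method": "step_arm", "body": {
  "deltas": [
    [-0.1, 0.002, 0, 0, 0],
    [-0.1, 0.002, 0, 0, 0],
    [-0.1, 0.002, 0, 0, 0],
    [-0.1, 0, 0, 0, 0],
    [-0.1, -0.04, 0, 0, 0],
    [-0.1, -0.1, 0, 0, 0],
    [0.5, -0.16, 0.02, -0.03, 0],
    [0.5, -0.22, 0.05, -0.05, 0],
    [0.5, -0.26, 0.05, -0.06, 0],
    [0.5, -0.26, 0.05, -0.06, 0],
    [0.5, -0.26, 0.05, -0.06, 0]
  ]
}}

```text
time_s: 28.85
tool_pos: [0.4655, 0.0496, 0.3367]
tool_rot: [89.6, 90.0, 99.1]
force: [-0.4, 0.6, -0.4]
grip_width: 0.0651
```

```bash
cat > g.py <<'E'
from h import *
p,P,m=shot("wrist","w6"); np.save("w6.npy",P)
for r in regions_of("wrist","socket0")[:8]:
    q=P[r["pixels"]]; q=q[q[:,2]>.033]
    if len(q)>5: print(round(r["p"],2),np.round(r["pixel"]),len(q),np.round((q.min(0)+q.max(0))/2,4),np.round(np.ptp(q,axis=0),3))
a=cv2.imread("pics/w6.png")
p2,P2,m2=shot("side","s6"); np.save("s6.npy",P2); p3,P3,_=shot("top","t6"); np.save("t6.npy",P3)
c=cv2.resize(p2[170:300,150:340,::-1],None,fx=1.5,fy=1.5)
big=np.zeros((384+195,512,3),np.uint8); big[:384]=a; big[384:,:285]=c[:195,:285]
c3=cv2.resize(p3[140:225,195:310,::-1],None,fx=1.9,fy=1.9); big[384:384+161,290:290+218]=c3[:161,:218]
cv2.imwrite("pics/m6.png",big)
Q=P.reshape(-1,3); b=lambda x0,x1,y0,y1,z0,z1:Q[(Q[:,0]>x0)&(Q[:,0]<x1)&(Q[:,1]>y0)&(Q[:,1]<y1)&(Q[:,2]>z0)&(Q[:,2]<z1)]
q=b(.48,.60,-.08,.01,.106,.13);print("bar",len(q),np.median(q,0),np.ptp(q,axis=0),cv2.fitLine(q[:,:2].astype(np.float32),cv2.DIST_HUBER,0,.01,.01).ravel() if len(q) else 0)
plan([(.46,-.207,.3)],2.3)
E
python3 g.py
```

```text
0.94 [304. 195.] 361 [0.5353 0.0109 0.0435] [0.029 0.029 0.018]
0.74 [323. 202.] 359 [0.5728 0.0177 0.0429] [0.029 0.028 0.02 ]
0.65 [276. 198.] 359 [0.4973 0.0058 0.0433] [0.029 0.029 0.018]
0.23 [297. 216.] 1286 [ 0.5382 -0.0042  0.1895] [0.173 0.147 0.313]
bar 128 [ 0.51200909 -0.03644287  0.11510389] [0.07210192 0.01488414 0.01154872] [ 0.9858738   0.16748974  0.5176115  -0.0354789 ]
t 29.05 pos [0.4652 0.0494 0.3356] jaw 9.39 x [-0.002 -0.001 -1.   ] F [-0.7 -1.1 -0.5] w 0.0651 q7 -4.3
turn about tool x 7.1
(0.46, -0.207, 0.3) -> [ 0.036  -0.2521 -0.0469]
```

View pics/m6.png

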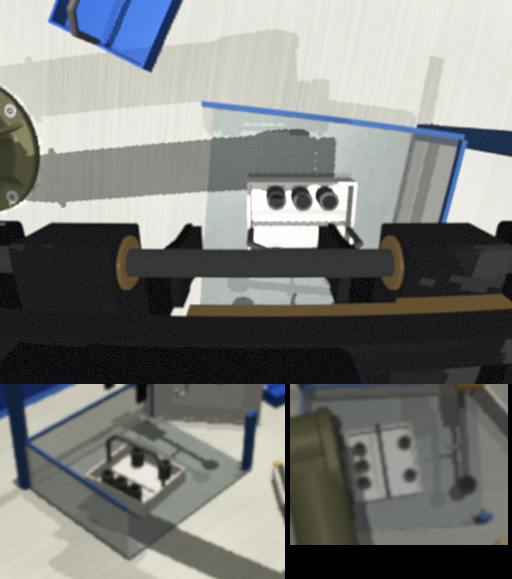

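The composite shows three sockets upright at +y (wrist px (276,198), (304,195), (323,202)) and two at −y of the bail, all five in the basket; the hook is still parked. Next is the hook handle.

Request:
{"method": "step_arm", "body": {
  "deltas": [
    [0.6, -0.03, -0.03, -0.002, -10],
    [0.6, -0.034, -0.06, -0.004, -20],
    [0.8, -0.034, -0.09, -0.006, -30],
    [1, -0.034, -0.12, -0.008, -40],
    [1, -0.034, -0.16, -0.01, -50],
    [1, -0.034, -0.2, -0.012, -60],
    [1, -0.034, -0.23, -0.015, -70],
    [1, -0.034, -0.258, -0.017, -80],
    [1, -0.034, -0.258, -0.017, -83],
    [1, -0.034, -0.258, -0.017, -83],
    [1, -0.034, -0.258, -0.017, -83]
  ],
  "newtons": 50
}}

```text
time_s: 30.42
tool_pos: [0.4911, -0.207, 0.3706]
tool_rot: [87.4, 90.0, 179.8]
force: [-0.7, -0.3, -0.2]
grip_width: 0.0866
```

```bash
cat > k.py <<'E'
from h import *
plan([])
p,P,m=shot("wrist","w7"); np.save("w7.npy",P)
for t in("hook_handle","hook"):
  for r in regions_of("wrist",t)[:3]:
    q=P[r["pixels"]]; q=q[(q[:,2]>.27)&(q[:,2]<.31)]
    print(t,round(r["p"],2),np.round(r["pixel"]),len(q),*( [np.round(q.min(0),4),np.round(q.max(0),4)] if len(q) else []))
Q=P.reshape(-1,3); b=lambda x0,x1,y0,y1,z0,z1:Q[(Q[:,0]>x0)&(Q[:,0]<x1)&(Q[:,1]>y0)&(Q[:,1]<y1)&(Q[:,2]>z0)&(Q[:,2]<z1)]
for z in((.283,.297),(.255,.283),(.235,.255)):
    q=b(.42,.51,-.25,-.17,*z);print(z,len(q),*( [np.round(q.min(0),4),np.round(q.max(0),4)] if len(q) else []))
q=b(.5,.68,-.25,-.16,.236,.25)
if len(q)>5: print("beam",len(q),cv2.fitLine(q[:,:2].astype(np.float32),cv2.DIST_HUBER,0,.01,.01).ravel())
plan([(.463,-.208,.27)],92.3)
E
python3 k.py
```

```text
t 30.43 pos [ 0.4911 -0.207   0.3706] jaw 92.41 x [-0.001  0.    -1.   ] F [-0.7 -0.3 -0.2] w 0.0866 q7 114.8
hook_handle 0.76 [261. 185.] 757 [ 0.4558 -0.2187  0.2701] [ 0.478  -0.197   0.2906]
hook_handle 0.48 [153. 219.] 0
hook_handle 0.47 [300. 175.] 757 [ 0.4558 -0.2187  0.2701] [ 0.478  -0.197   0.2906]
hook 0.71 [261. 185.] 757 [ 0.4558 -0.2187  0.2701] [ 0.478  -0.197   0.2906]
(0.283, 0.297) 699 [ 0.4558 -0.2187  0.2832] [ 0.478  -0.197   0.2906]
(0.255, 0.283) 114 [ 0.4558 -0.2179  0.255 ] [ 0.4635 -0.1974  0.283 ]
(0.235, 0.255) 1194 [ 0.4469 -0.2277  0.2418] [ 0.5099 -0.1884  0.2549]
beam 1053 [ 0.99816704  0.06051893  0.57479703 -0.20171261]
t 30.57 pos [ 0.4911 -0.207   0.3709] jaw 92.46 x [-0.  0. -1.] F [-0.4  0.3  0.3] w 0.087 q7 114.8
turn about tool x 0.2
(0.463, -0.208, 0.27) -> [0.1009 0.0281 0.0002]
```

View pics/w7.png

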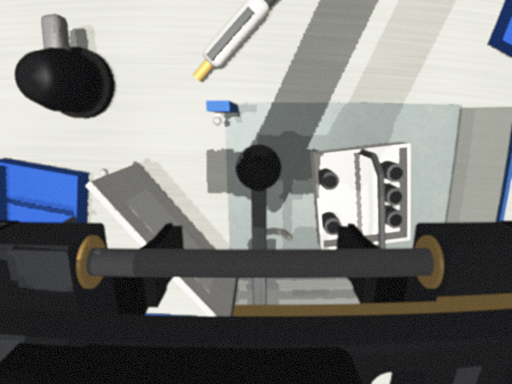

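The wrist view shows the handle post at (260,168), the strike, the basket with five sockets and the bail. The basket's middle is about 6 mm short of the hook plane in x, and it is yawed about 6° to the bay. I'll grip the bail and slide the basket square first.

Request:
{"method": "step_arm", "body": {
  "deltas": [
    [0.4, 0, -0.015, 0.05, -2],
    [0.4, 0, -0.04, 0.11, -5],
    [0.4, 0, -0.058, 0.16, -7],
    [0.4, 0.02, -0.058, 0.168, -7],
    [0.4, 0.08, -0.058, 0.168, -7],
    [0.4, 0.14, -0.058, 0.168, -7],
    [0.4, 0.18, -0.058, 0.168, -7],
    [0.4, 0.18, -0.058, 0.168, -7],
    [0.4, 0.18, -0.058, 0.168, -7]
  ],
  "newtons": 30
}}

```text
time_s: 31.7
tool_pos: [0.543, -0.0372, 0.1928]
tool_rot: [-98.6, 89.9, 0.8]
force: [-0.9, -0.7, 0.4]
grip_width: 0.0612
```

```bash
cat > l.py <<'E'
from h import *
p,P,m=shot("wrist","w8")
Q=P.reshape(-1,3); b=lambda x0,x1,y0,y1,z0,z1:Q[(Q[:,0]>x0)&(Q[:,0]<x1)&(Q[:,1]>y0)&(Q[:,1]<y1)&(Q[:,2]>z0)&(Q[:,2]<z1)]
q=b(.42,.66,-.14,.08,.036,.05);print("rim",len(q),cv2.minAreaRect(q[:,:2].astype(np.float32)))
q=b(.46,.62,-.08,.01,.108,.125);print("bar",len(q),q.min(0),q.max(0),cv2.fitLine(q[:,:2].astype(np.float32),cv2.DIST_HUBER,0,.01,.01).ravel() if len(q) else 0)
plan([(.5421,-.037,.116),(.5477,-.037,.116)],99.3)
E
python3 l.py
```

```text
rim 3692 ((0.5292099118232727, -0.038548290729522705), (0.13277527689933777, 0.1508830487728119), 9.469943046569824)
bar 1757 [ 0.47871828 -0.05085732  0.10807331] [ 0.60660592 -0.0237134   0.12126531] [ 0.9873658   0.15845753  0.52553445 -0.03942816]
t 31.75 pos [ 0.5434 -0.0372  0.1933] jaw 99.44 x [ 0.004  0.    -1.   ] F [-0.5 -0.2 -0.4] w 0.0612 q7 108.9
turn about tool x 0.1
(0.5421, -0.037, 0.116) -> [0.0773 0.0015 0.0005]
(0.5477, -0.037, 0.116) -> [ 0.0773 -0.004  -0.0005]
```

Request:
{"method": "step_arm", "body": {
  "deltas": [
    [0.4, 0.04, 0.001, 0, 0],
    [0.4, 0.076, 0.001, 0, 0],
    [0.4, 0.076, 0.001, 0, 0],
    [-1, 0.076, 0.001, 0, 0],
    [-1, 0.076, 0.001, 0, 0],
    [-1, 0.076, 0.001, 0, 0],
    [-1, 0.076, 0.001, 0, 0],
    [-1, 0.076, 0.001, 0, 0],
    [-1, 0.076, 0, 0, 1.5],
    [-1, 0.076, -0.002, 0, 3],
    [-1, 0.076, -0.004, 0, 4.5],
    [-1, 0.076, -0.0045, 0, 6]
  ]
}}

```text
time_s: 33.25
tool_pos: [0.5463, -0.0362, 0.1151]
tool_rot: [69.1, 90.0, 162.4]
force: [-2.5, 0.1, 3.0]
grip_width: 0.0089
```

Request:
{"method": "step_arm", "body": {
  "deltas": [
    [-1, 0, 0, 0, 0],
    [-1, 0, 0, 0, 0],
    [0.2, 0, 0, 0, 0],
    [0.4, 0, 0, 0, 0],
    [0.4, 0, 0, 0, 0],
    [0.4, -0.05, 0, 0, 0],
    [0.4, -0.1, 0, 0, 0],
    [0.4, -0.1, 0, 0, 0],
    [0.4, -0.1, 0, 0, 0]
  ]
}}

```text
time_s: 34.38
tool_pos: [0.5462, -0.0361, 0.2147]
tool_rot: [2.5, 90.0, 95.9]
force: [-1.2, 0.0, 0.2]
grip_width: 0.0604
```

```bash
sed -i 's/"w8"/"w9"/' l.py; python3 l.py; python3 -c "
from h import *
plan([(.4665,-.208,.37),(.4665,-.208,.268)],93)"
```

```text
rim 3315 ((0.5451818704605103, -0.034718744456768036), (0.1568172723054886, 0.15099015831947327), 5.185200214385986)
bar 1531 [ 0.4828034  -0.0447136   0.10814643] [ 0.5863092  -0.02650482  0.1209089 ] [ 0.9953155   0.09668011  0.53246546 -0.03593826]
t 34.42 pos [ 0.5457 -0.0361  0.214 ] jaw 93.44 x [-0.001  0.    -1.   ] F [ 0.  -0.1 -0.7] w 0.0603 q7 102.8
turn about tool x -5.9
(0.5421, -0.037, 0.116) -> [ 0.098   0.0035 -0.0007]
(0.5477, -0.037, 0.116) -> [ 0.098  -0.0021 -0.001 ]
t 34.42 pos [ 0.5457 -0.0361  0.214 ] jaw 93.44 x [-0.001  0.    -1.   ] F [ 0.  -0.1 -0.7] w 0.0603 q7 102.8
turn about tool x 0.4
(0.4665, -0.208, 0.37) -> [-0.1559  0.0896 -0.1668]
(0.4665, -0.208, 0.268) -> [-0.0539  0.0895 -0.1668]
```

Request:
{"method": "step_arm", "body": {
  "deltas": [
    [0.4, -0.06, 0, 0, 0],
    [0.4, -0.12, 0.01, -0.01, 0],
    [0.4, -0.156, 0.03, -0.05, 0],
    [0.4, -0.156, 0.06, -0.1, 0],
    [0.4, -0.156, 0.085, -0.15, 0],
    [0.4, -0.156, 0.0896, -0.167, 0],
    [0.4, -0.156, 0.0896, -0.167, 0],
    [0.4, -0.11, 0.0896, -0.167, 0],
    [0.4, -0.07, 0.0896, -0.167, 0],
    [0.4, -0.056, 0.0896, -0.167, 0],
    [0.4, -0.056, 0.0896, -0.167, 0]
  ]
}}

```text
time_s: 35.8
tool_pos: [0.4669, -0.2075, 0.2706]
tool_rot: [108.4, 89.9, -158.1]
force: [0.3, -1.0, -0.1]
grip_width: 0.0612
```

```bash
python3 -c "
from h import *
plan([(.4665,-.208,.270)],93)"
```

```text
t 35.8 pos [ 0.4669 -0.2075  0.2706] jaw 93.5 x [-0.002 -0.001 -1.   ] F [ 0.3 -1.  -0.1] w 0.0612 q7 113.3
turn about tool x 0.5
(0.4665, -0.208, 0.27) -> [ 0.0006  0.0005 -0.0005]
```

Request:
{"method": "step_arm", "body": {
  "deltas": [
    [-1, 0, 0, 0, 0],
    [-1, 0, 0, 0, 0],
    [-1, 0, 0, 0, 0],
    [-1, 0, 0, 0, 0],
    [-1, 0.012, 0, 0, 0],
    [-1, 0.024, 0, 0, 0],
    [-1, 0.036, 0, 0, 0],
    [-1, 0.048, 0, 0, 0],
    [-1, 0.06, 0, 0, 0],
    [-1, 0.072, 0, 0, 0],
    [-1, 0.084, 0, 0, 0],
    [-1, 0.094, 0, 0, 0]
  ],
  "newtons": 55
}}

```text
time_s: 37.3
tool_pos: [0.4681, -0.2097, 0.1789]
tool_rot: [-109.3, 89.8, -15.9]
force: [-3.4, 0.5, 17.0]
grip_width: 0.021
```

Request:
{"method": "step_arm", "body": {
  "deltas": [
    [-1, 0, 0, 0, 0],
    [-1, 0, 0, 0, 0]
  ]
}}

```text
time_s: 37.55
tool_pos: [0.4681, -0.2094, 0.1786]
tool_rot: [-110.6, 89.9, -17.2]
force: [-2.2, -0.2, 12.6]
grip_width: 0.0206
```

```bash
cat > n.py <<'E'
from h import *
import sys
plan([])
p,P,m=shot("side",sys.argv[1]); p2,P2,m2=shot("wrist",sys.argv[1]+"w")
Q=P2.reshape(-1,3); b=lambda x0,x1,y0,y1,z0,z1:Q[(Q[:,0]>x0)&(Q[:,0]<x1)&(Q[:,1]>y0)&(Q[:,1]<y1)&(Q[:,2]>z0)&(Q[:,2]<z1)]
q=b(.5,.68,-.25,-.16,.13,.17)
if len(q)>5: print("beam",len(q),np.median(q,0),cv2.fitLine(q[:,:2].astype(np.float32),cv2.DIST_HUBER,0,.01,.01).ravel())
q=b(.46,.62,-.08,.01,.108,.123);print("bar",len(q),*( [q.min(0),q.max(0),cv2.fitLine(q[:,:2].astype(np.float32),cv2.DIST_HUBER,0,.01,.01).ravel()] if len(q) else []))
a=cv2.resize(p[100:290,140:400,::-1],None,fx=2.4,fy=2.4); cv2.imwrite(f"pics/{sys.argv[1]}c.png",a)
E
python3 n.py s7
```

```text
t 37.55 pos [ 0.4681 -0.2094  0.1786] jaw 93.41 x [ 0.002 -0.001 -1.   ] F [-2.2 -0.2 12.6] w 0.0206 q7 121.3
beam 217 [ 0.50888485 -0.20571417  0.15516858] [ 0.04273563 -0.99908644  0.5086777  -0.20572482]
bar 607 [ 0.48190886 -0.04445927  0.10801719] [ 0.61176173 -0.02763354  0.1205223 ] [ 0.99661624  0.08219557  0.5518647  -0.03701881]
```

View pics/s7w.png

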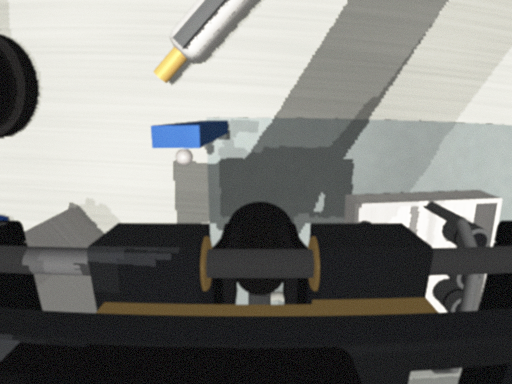

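The wrist view shows the post gripped at (262,250), the strike at (190,135) and the bail at (455,225). The hook is down 92 mm and the force of 12.6 N matches the spring. I'll sweep +y under the bar.

Request:
{"method": "step_arm", "body": {
  "deltas": [
    [-1, 0, 0, 0.015, 0],
    [-1, 0, 0, 0.035, 0],
    [-1, 0, 0, 0.055, 0],
    [-1, 0, -0.001, 0.075, 0],
    [-1, 0, -0.001, 0.092, 0],
    [-1, 0, -0.001, 0.107, 0],
    [-1, 0, -0.001, 0.12, 0],
    [-1, 0, -0.001, 0.13, 0],
    [-1, 0, -0.001, 0.14, 0],
    [-1, 0, -0.001, 0.147, 0],
    [-1, 0, -0.001, 0.151, 0],
    [-1, 0, -0.001, 0.151, 0]
  ]
}}

```text
time_s: 39.15
tool_pos: [0.4603, -0.0574, 0.1787]
tool_rot: [-74.2, 89.8, 19.2]
force: [-3.2, -0.1, 12.8]
grip_width: 0.021
```

```bash
python3 n.py s8
```

```text
t 39.15 pos [ 0.4603 -0.0574  0.1787] jaw 93.45 x [ 0.003  0.001 -1.   ] F [-3.2 -0.1 12.8] w 0.021 q7 92.6
bar 165 [ 0.51018732 -0.04188016  0.11381856] [ 0.529418   -0.03382333  0.12076814] [ 0.98891145 -0.14850649  0.5214718  -0.03807569]
```

View pics/s8c.png

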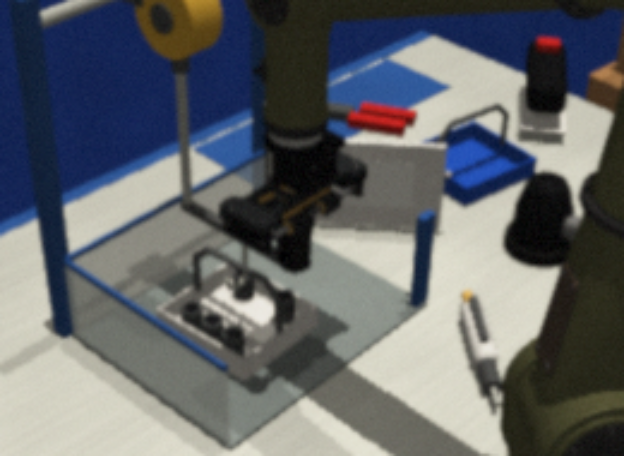

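The side view shows the hook J at (245,290) at the middle of the bail with the basket undisturbed. I'll raise slowly.

Request:
{"method": "step_arm", "body": {
  "deltas": [
    [-1, -0.008, 0, 0, 0],
    [-1, -0.016, 0, 0, 0],
    [-1, -0.024, 0, 0, 0],
    [-1, -0.03, 0, 0, 0],
    [-1, -0.036, 0, 0, 0],
    [-1, -0.042, 0, 0, 0],
    [-1, -0.048, 0, 0, 0],
    [-1, -0.054, 0, 0, 0],
    [-1, -0.06, 0, 0, 0],
    [-1, -0.06, 0, 0, 0],
    [-1, -0.06, 0, 0, 0]
  ]
}}

```text
time_s: 40.62
tool_pos: [0.4601, -0.0575, 0.2377]
tool_rot: [-85.6, 89.8, 7.8]
force: [5.8, 0.9, 4.1]
grip_width: 0.0205
```

```bash
python3 n.py s9
```

```text
t 40.62 pos [ 0.4601 -0.0575  0.2377] jaw 93.44 x [ 0.003  0.    -1.   ] F [5.8 0.9 4.1] w 0.0205 q7 89.5
bar 17 [ 0.46823661 -0.0456872   0.10820274] [ 0.47063744 -0.0384514   0.11651348] [ 0.205549    0.9786468   0.46868828 -0.04201237]
```

View pics/s9c.png

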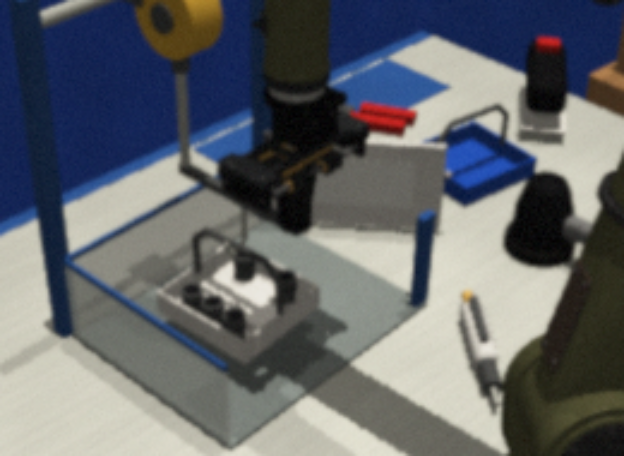

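The basket is lifted on the hook (vertical force dropped from 12.8 to 4.1 N, matching the load of about 7 N) and looks about level. I'll raise it to near rest and let go.

Request:
{"method": "step_arm", "body": {
  "deltas": [
    [-1, -0.006, 0, 0, 0],
    [-1, -0.012, 0, 0, 0],
    [-1, -0.018, 0, 0, 0],
    [-1, -0.024, 0, 0, 0],
    [-1, -0.028, 0, 0, 0],
    [-1, -0.028, 0, 0, 0],
    [-0.4, -0.028, 0, 0, 0],
    [-0.3, -0.028, 0, 0, 0],
    [-0.1, -0.028, 0, 0, 0],
    [0.2, -0.028, 0, 0, 0],
    [0.2, -0.028, 0, 0, 0],
    [0.2, -0.028, 0, 0, 0]
  ]
}}

```text
time_s: 42.22
tool_pos: [0.4584, -0.0576, 0.2645]
tool_rot: [86.3, 89.9, 179.7]
force: [-0.3, 0.2, 0.6]
grip_width: 0.0512
```

Request:
{"method": "step_arm", "body": {
  "deltas": [
    [0.2, -0.03, 0, 0, 0],
    [0.2, -0.07, 0, 0, 0],
    [0.2, -0.12, 0, 0, 0],
    [0.2, -0.12, 0, 0, 0],
    [0.2, -0.12, 0, 0, 0]
  ]
}}

```text
time_s: 42.85
tool_pos: [0.4585, -0.0577, 0.3842]
tool_rot: [89.8, 89.9, -176.8]
force: [0.4, -0.3, -1.4]
grip_width: 0.0521
```

```bash
cat > o.py <<'E'
from h import *
import sys
p,P,m=shot("side",sys.argv[1]); p2,P2,m2=shot("top",sys.argv[1]+"t")
for nm,P in(("side",P),("top",P2)):
    Q=P.reshape(-1,3); b=lambda x0,x1,y0,y1,z0,z1:Q[(Q[:,0]>x0)&(Q[:,0]<x1)&(Q[:,1]>y0)&(Q[:,1]<y1)&(Q[:,2]>z0)&(Q[:,2]<z1)]
    q=b(.42,.67,-.16,.08,.06,.15)
    if len(q)>50:
        q=q.astype(float); c=np.median(q,0)
        print(nm,"basket z range",np.round(np.percentile(q[:,2],[1,50,99]),3), "xy",np.round(np.percentile(q[:,:2],[1,99],axis=0),3).tolist())
    f=b(.47,.62,-.1,.03,.06,.085); 
    if len(f)>30: A=np.c_[f[:,:2],np.ones(len(f))]; k=np.linalg.lstsq(A,f[:,2],rcond=None)[0]; print(" floor plane slope",np.round(k,3),len(f))
    q=b(.48,.62,-.08,.02,.165,.19); print(" bar",len(q), *([np.round(np.median(q,0),3),np.round(q.min(0),3),np.round(q.max(0),3)] if len(q) else []))
    q=b(.48,.73,-.46,-.22,.14,.18); print(" door",len(q),cv2.fitLine(q[:,:2].astype(np.float32),cv2.DIST_HUBER,0,.01,.01).ravel())
    q=b(.43,.5,-.1,-.02,.268,.31); print(" handle",len(q), *([np.round(q.max(0),3)] if len(q) else []))
a=cv2.resize(p[100:290,140:400,::-1],None,fx=2.4,fy=2.4); cv2.imwrite(f"pics/{sys.argv[1]}c.png",a)
plan([])
E
python3 o.py s10
```

```text
side basket z range [0.064 0.085 0.136] xy [[0.46, -0.115], [0.627, 0.044]]
 floor plane slope [-0.005  0.018  0.074] 530
 bar 142 [ 0.542 -0.033  0.175] [ 0.482 -0.053  0.166] [ 0.604 -0.011  0.189]
 door 450 [ 0.7759244   0.63082594  0.6014226  -0.32594895]
 handle 67 [ 0.465 -0.043  0.289]
 bar 0
 door 248 [ 0.7648009   0.6442667   0.59617376 -0.33646145]
 handle 0
t 42.95 pos [ 0.4582 -0.0577  0.3836] jaw 93.44 x [-0.002 -0.    -1.   ] F [ 0.5  1.  -0. ] w 0.0522 q7 87.9
```

View pics/s10c.png

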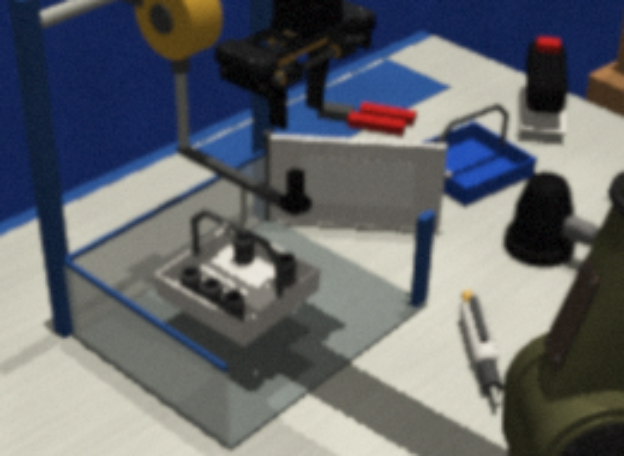

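The basket hangs clear: its floor is at about z 0.07 and its slope is under 0.02 rad. The hook is fully up (handle top 0.289). Next is the door, going outside it at its free end.

Request:
{"method": "step_arm", "body": {
  "deltas": [
    [-1, 0, 0, -0.04, 10],
    [-1, 0, 0, -0.09, 20],
    [-1, 0, -0.01, -0.14, 30],
    [-1, 0, -0.02, -0.19, 40],
    [-1, 0, -0.035, -0.24, 50],
    [-1, 0, -0.05, -0.29, 60],
    [-1, 0, -0.06, -0.33, 70],
    [-1, 0, -0.069, -0.37, 80],
    [-1, 0, -0.069, -0.382, 90],
    [-1, 0, -0.069, -0.382, 90],
    [-1, 0, -0.069, -0.382, 90]
  ],
  "newtons": 20
}}

```text
time_s: 44.32
tool_pos: [0.5507, -0.4341, 0.3846]
tool_rot: [96.4, 89.9, 100.0]
force: [0.8, 0.4, 0.3]
grip_width: 0.0005
```

```bash
cat > r.py <<'E'
from h import *
plan([])
p,P,m=shot("wrist","w11")
Q=P.reshape(-1,3); q=Q[(Q[:,0]>.46)&(Q[:,0]<.74)&(Q[:,1]>-.46)&(Q[:,1]<-.2)&(Q[:,2]>.145)&(Q[:,2]<.17)]
print("door top",len(q),q.min(0),q.max(0),cv2.fitLine(q[:,:2].astype(np.float32),cv2.DIST_HUBER,0,.01,.01).ravel())
plan([(.55,-.435,.125),(.5356,-.4132,.125),(.5079,-.38,.125),(.4863,-.3421,.125),(.4719,-.3005,.125),(.4676,-.2788,.125),(.4664,-.2692,.125),(.4664,-.2632,.125)],3)
E
python3 r.py
```

```text
t 44.33 pos [ 0.5507 -0.4341  0.3846] jaw 3.62 x [-0.     0.001 -1.   ] F [0.8 0.4 0.3] w 0.0005 q7 59.5
door top 2471 [ 0.5056654  -0.41635313  0.14503297] [ 0.73987014 -0.23452229  0.16992636] [ 0.76844746  0.6399129   0.62965846 -0.31007063]
t 44.38 pos [ 0.551  -0.4338  0.3849] jaw 3.63 x [ 0.     0.001 -1.   ] F [-0.   0.1  1.6] w 0.0003 q7 59.5
turn about tool x 0.6
(0.55, -0.435, 0.125) -> [ 0.2599 -0.0015 -0.0012]
(0.5356, -0.4132, 0.125) -> [ 0.26    0.0212 -0.0142]
(0.5079, -0.38, 0.125) -> [ 0.26    0.0561 -0.0397]
(0.4863, -0.3421, 0.125) -> [ 0.26    0.0953 -0.0589]
(0.4719, -0.3005, 0.125) -> [ 0.2601  0.1377 -0.0706]
(0.4676, -0.2788, 0.125) -> [ 0.2601  0.1597 -0.0735]
(0.4664, -0.2692, 0.125) -> [ 0.2601  0.1693 -0.0741]
(0.4664, -0.2632, 0.125) -> [ 0.2601  0.1753 -0.0737]
```

View pics/w11.png

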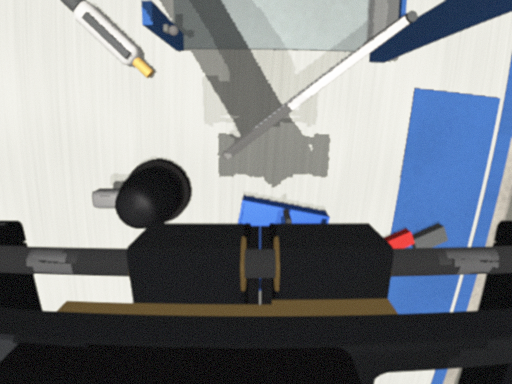

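The wrist view shows the door's top edge from (228,155) to the hinge at (412,17). The fingers come down on its outer side, clear of it, the sander (155,195) and the blue basket.

Request:
{"method": "step_arm", "body": {
  "deltas": [
    [-1, 0.06, 0, 0, 0],
    [-1, 0.12, 0, 0, 0],
    [-1, 0.18, 0, 0, 0],
    [-1, 0.24, 0, 0, 0],
    [-1, 0.26, 0, 0, 0],
    [-1, 0.26, 0, 0, 0],
    [-1, 0.26, 0.01, -0.007, 0],
    [-1, 0.26, 0.0212, -0.0142, 0],
    [-1, 0.26, 0.033, -0.023, 0],
    [-1, 0.26, 0.045, -0.032, 0],
    [-1, 0.26, 0.056, -0.0397, 0],
    [-1, 0.26, 0.056, -0.0397, 0]
  ]
}}

```text
time_s: 45.88
tool_pos: [0.5076, -0.3803, 0.1258]
tool_rot: [33.1, 89.9, 36.5]
force: [1.0, 0.1, 0.1]
grip_width: 0.0005
```

```bash
python3 -c "
from h import *
plan([(.4863,-.3421,.125),(.4719,-.3005,.125),(.4676,-.2788,.125),(.4664,-.2692,.125),(.4664,-.2632,.125)],3)"
```

```text
t 45.88 pos [ 0.5076 -0.3803  0.1258] jaw 3.47 x [ 0.002  0.001 -1.   ] F [1.  0.1 0.1] w 0.0005 q7 63.9
turn about tool x 0.5
(0.4863, -0.3421, 0.125) -> [ 0.0008  0.0394 -0.0189]
(0.4719, -0.3005, 0.125) -> [ 0.0008  0.0818 -0.0308]
(0.4676, -0.2788, 0.125) -> [ 0.0008  0.1037 -0.0338]
(0.4664, -0.2692, 0.125) -> [ 0.0008  0.1134 -0.0344]
(0.4664, -0.2632, 0.125) -> [ 0.0008  0.1194 -0.034 ]
```

Request:
{"method": "step_arm", "body": {
  "deltas": [
    [-1, 0, 0.01, -0.005, 0],
    [-1, 0, 0.02, -0.01, 0],
    [-1, 0, 0.03, -0.0145, 0],
    [-1, 0, 0.04, -0.019, 0],
    [-1, 0, 0.05, -0.022, 0],
    [-1, 0, 0.06, -0.025, 0],
    [-1, 0, 0.07, -0.028, 0],
    [-1, 0, 0.08, -0.03, 0],
    [-1, 0, 0.09, -0.032, 0],
    [-1, 0, 0.1, -0.033, 0],
    [-1, 0, 0.107, -0.034, 0],
    [-1, 0, 0.113, -0.0344, 0]
  ]
}}

```text
time_s: 47.38
tool_pos: [0.4667, -0.2711, 0.1254]
tool_rot: [-65.2, 89.9, -61.8]
force: [3.7, -16.3, -4.0]
grip_width: 0.0003
```

Request:
{"method": "step_arm", "body": {
  "deltas": [
    [-1, 0, 0.003, 0, 0],
    [-1, 0, 0.003, 0, 0]
  ]
}}

```text
time_s: 47.62
tool_pos: [0.4667, -0.2713, 0.1255]
tool_rot: [-70.2, 89.5, -66.9]
force: [4.5, -10.9, -7.1]
grip_width: 0.0002
```

Request:
{"method": "step_arm", "body": {
  "deltas": [
    [-1, 0, 0.004, 0, 0],
    [-1, 0, 0.004, 0, 0],
    [-1, 0, 0.004, 0, 0]
  ]
}}

```text
time_s: 48.0
tool_pos: [0.4667, -0.2714, 0.1259]
tool_rot: [-72.3, 89.1, -69.1]
force: [7.5, -19.9, -13.6]
grip_width: 0.0005
```

```bash
cat > s.py <<'E'
from h import *
plan([])
for n in("top","side","wrist"):
    p,P,m=shot(n,"x_"+n); Q=P.reshape(-1,3)
    q=Q[(Q[:,0]>.43)&(Q[:,0]<.69)&(Q[:,1]>-.34)&(Q[:,1]<-.22)&(Q[:,2]>.14)&(Q[:,2]<.165)]
    if len(q)>10:
        v=cv2.fitLine(q[:,:2].astype(np.float32),cv2.DIST_HUBER,0,.01,.01).ravel(); print(n,len(q),np.degrees(np.arctan(v[1]/v[0])),v[2:],q.min(0),q.max(0))
E
python3 s.py
```

```text
t 48.0 pos [ 0.4667 -0.2714  0.1259] jaw 3.17 x [ 0.006 -0.015 -1.   ] F [  7.5 -19.9 -13.6] w 0.0005 q7 48.3
top 84 2.4794383 [ 0.62956154 -0.24551435] [ 0.57118727 -0.25189632  0.14122822] [ 0.68794944 -0.23917915  0.16463283]
side 331 3.0823944 [ 0.5597278  -0.24550854] [ 0.4398452  -0.28221341  0.14003318] [ 0.68884224 -0.23211157  0.15971965]
wrist 3564 3.3967946 [ 0.5316481  -0.24529618] [ 0.45905697 -0.27891508  0.14000558] [ 0.5761572  -0.24251268  0.16095406]
```

Request:
{"method": "step_arm", "body": {
  "deltas": [
    [-1, 0, -0.02, 0, 0],
    [-1, 0, -0.05, 0, 0],
    [-1, -0.06, -0.06, 0, 0],
    [-1, -0.12, -0.06, 0, 0],
    [-1, -0.18, -0.06, 0, 0],
    [-1, -0.22, -0.1, 0, 0],
    [-1, -0.22, -0.16, 0, 0],
    [-1, -0.22, -0.2, 0, 0],
    [-1, -0.22, -0.2, 0, 0]
  ]
}}

```text
time_s: 49.28
tool_pos: [0.4754, -0.4664, 0.3438]
tool_rot: [-175.6, 89.8, -172.5]
force: [0.3, 0.0, 0.7]
grip_width: 0.0005
```

```bash
python3 s.py; sed -i 's/print(" door".*//' o.py; sed -i 's/^    q=b(.48,.73.*$//' o.py; python3 o.py s12; python3 -c "
from h import *
import cv2
a=cv2.imread('pics/s12.png'); b=cv2.imread('pics/s12t.png')
cv2.imwrite('pics/fin.png',cv2.resize(np.vstack([a[60:340,130:430],b[70:240,180:480][:, :300]]),None,fx=1.3,fy=1.3))"
```

```text
t 49.27 pos [ 0.4754 -0.4664  0.3438] jaw 3.06 x [-0.004 -0.    -1.   ] F [0.3 0.  0.7] w 0.0005 q7 62.6
top 175 2.8680243 [ 0.5814273  -0.24798216] [ 0.4434369  -0.25884612  0.14181787] [ 0.68894777 -0.23973015  0.1643353 ]
side 332 2.9687006 [ 0.557513   -0.24537545] [ 0.43765822 -0.26041211  0.14006341] [ 0.68823445 -0.23147535  0.16017892]
side basket z range [0.064 0.085 0.138] xy [[0.46, -0.114], [0.627, 0.044]]
 floor plane slope [0.005 0.017 0.069] 538
 bar 145 [ 0.542 -0.032  0.175] [ 0.48  -0.052  0.165] [ 0.606 -0.015  0.189]
 handle 66 [ 0.467 -0.043  0.289]
top basket z range [0.062 0.074 0.116] xy [[0.462, -0.113], [0.627, 0.041]]
 floor plane slope [ 0.006 -0.019  0.066] 594
 bar 90 [ 0.544 -0.036  0.177] [ 0.484 -0.045  0.165] [ 0.614 -0.017  0.188]
 handle 32 [ 0.465 -0.048  0.296]
t 49.52 pos [ 0.4791 -0.4614  0.3452] jaw 3.58 x [ 0.001  0.001 -1.   ] F [ 0.6  0.5 -0.2] w 0.0004 q7 62.6
```

View pics/fin.png

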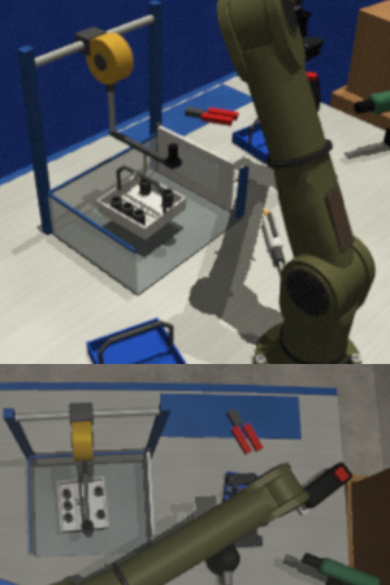

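The final views show the basket with five sockets hanging level on the hook and the door flush along the bay side. The arm touches nothing.

```bash
python3 -c "
from h import *
print(env.sign_off())"
```

```text
the job is handed in; nothing more can be done
None
```

The basket is loaded and hanging on the hook, the door is shut, and the job was handed in at about 50 s of the 210 s allowed.

- **Sockets:** There were five. I set them upright in the aluminium basket, three on one side of the handle and two on the other. The last one was dropped about 3 cm between its neighbours; pictures afterwards showed it upright.
- **Basket:** Its middle sat about 6 mm off the hook plane. I slid it square to the bay by the handle before hooking it.
- **Hook:** I pulled it down 92 mm, swept it under the middle of the bar, raised it and let go. In the last check the hook was fully up and the basket floor was about 6 cm above the bay floor. It tilts under 0.02 rad; the two cameras disagreed on the direction of that small tilt.
- **Door:** I pushed it until it stopped moving at about 20 N, then backed off. Its angle afterwards read 2.9–3.0° in the room against 2.8–2.9° for the bay, so it is shut to within about 0.01 rad. Unseated it would stand more than 0.03 rad open. One wrist-camera view put the bay direction at 3.5°, which does not change that result.

I touched none of the other tools or the blue look-alike baskets, and none seemed out of place in the pictures; I did not measure their positions afterwards.

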